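Change the flange on the welding turntable and hold the shaft centred for tacking

ROBOT

A 6-joint arm with a two-finger parallel gripper is mounted at the origin on the work surface. World frame = base frame: x ahead of the robot, y to its left, z up, the work surface at z = 0. Lengths are in mm, angles in rad, forces in N, time in s.
With the tool pointing down it reaches from about 250 to 725 mm from the base axis. Payload 4 kg.
Tool frame: the origin (TCP) lies on the mounting face of the last link; the fingertips stand 173 mm ahead of it and the grasp point (between the pads) lies 155 mm ahead of it; z points along the fingers, y is the direction in which the jaws open and shut (so a half turn about z gives the same grasp; the last joint's range is limited). The gripper opens to 85 mm and grips with 20 to 120 N. Pads are 22 mm wide; open, the fingers measure 114 mm over their backs; the gripper's body (76 mm by 85 mm) begins 54 mm behind the grasp point. The pads swing forward as they close: fully open they stand 13 mm farther back than shut.
Start: joints at [1.139, 0.241, 0.005, 1.335, 0, 1.571], TCP at [209.252, 454.108, 404.706] pointing down, gripper open.
Joint ranges: [-2.72, 2.72], [-1.05, 1.87], [-1.09, 1.28], [-1.99, 2.15], [-1.42, 1.44], [-3.14, 3.14]. Speed limits (rad/s): [2.79, 2.79, 3.14, 3.14, 3.14, 3.14].

INTERFACE

Orientations are given as a unit quaternion [x, y, z, w].
In Python, from workcell import manip gives the robot as it stands.
- The arm moves only by the shell command python3 -m handwheel 'ROWS' [OPENING]. ROWS is JSON, a list of rows, each a list of 6 numbers: the shift along the tool's x, y, z each as a share of 50 cm, from -1 to 1, then the turn, a rotation vector about the tool's x, y, z each as a share of pi/4 rad, from -1 to 1. In form: [[dx, dy, dz, ax, ay, az], ...]. A call has exactly 5 rows; each row shifts and turns the commanded pose from where the row before left it, along the tool's axes as they then stand; what a row does not reach is not made up. A row lasts 1/12 s, in which the tool goes at most 41.7 mm and 7.16 degrees, less where a joint would pass 70% of its speed; a pose out of reach is approached as far as the arm can. A call with a number of a shift or a turn outside -1 to 1 is refused whole. A call with a gripper value outside its range is refused whole. OPENING is the finger opening in mm, from 0 to 85.4, set as the call begins (- or left out, the last holds). The fingers move at their own pace and stop on an object; the grip force is fixed at half the most. Time passes only in rows, so rows that do not move let the fingers close, or fill a call up. It gives the time, the measured TCP pose, the force and the opening at its end, in the units of the state.
- manip.get_obs(): the state, without advancing time (a new reading comes with each control period).
- manip.get_image(name): name is "side" or "top" or "wrist"; returns the picture (480x640x3 uint8, blue, green, red); there is no depth.
- manip.camera_params(name): a dict with "mtx" (3x3 intrinsics, pixels), "cam_to_world" (4x4, takes a point from camera to world coordinates); the wrist camera has in their place "T_tool_cam" (4x4, takes a point from camera to tool coordinates, whose origin is the TCP and whose axes are the flange's). Camera axes: x right, y down, z forward; pixel columns grow to the right and rows downward; lengths in mm; the calibration is good to about 2 mm. A picture is of the moment at which its call begins: read the wrist's pose just before it. camera_params takes no time and is no camera call.
- manip.close_job(): hands the job in, once; it reports no verdict.
Trained networks look in the newest picture that a camera, given by its name, has taken for a name from the list of things; names that differ only in an ending like _2 or _b are one class to them, and where a whole thing is asked for, a point or a joint stands for the part that bears it (a point fixed in the world has none). Each returns a list of dicts, best first, with "confidence" (0 to 1); they miss things now and then, are a little off and sometimes report something else, mostly with a low value. They report only what shows in the picture. A call takes as long as a camera call. They do not tell look-alikes from the thing itself.
- manip.recognise(camera, label): "box" ([centre column, centre row, width, height] in pixels, round what is visible of it).
- manip.masks_of(camera, label): "region" (480x640 bool, what is visible of it) and "box" ([centre column, centre row, width, height] in pixels, round what is visible of it).
The state is a dict: "time": time; "qpos": joint angles; "qvel": joint speeds; "joint_torque": joint torques, N m; "ee_pos": TCP position; "eef_rot": TCP orientation; "force": force on the tool from outside, world axes, zero at the start; "ft_torque": the same for the moment, N m; "finger_gap": finger opening in mm.
Only numpy, scipy, OpenCV 4.12 (cv2) and the standard library are available. Lean on these libraries where they do the work, as an engineer would, in place of code of your own. Each camera call takes 0.05 s, during which the arm holds its last target.

TASK

The welding turntable still carries the dark plugged flange from the last job, and the bright flange with the open bore is waiting on the firebrick: swap the two over, each set down gently (not dropped) in the middle of the other's place and let go. Then take the steel shaft from the drilled block and lower it, upright, down through the middle of the bright flange's bore without touching the flange or the turntable, until the shaft's yellow paint line is level with the top of the boss, and keep holding it there, centred and still with an even gap all round, ready for tacking: the program finishes with the shaft still in the gripper. Leave everything else where it is.

Things in the scene. Friction and masses are not known exactly. Their poses are not given: they have to be found in the camera images.
- turntable: Bench welding turntable, fixed: blue foot 170 x 170 mm and drum under a grey round steel faceplate 200 mm across whose top is 85 mm above the table. The faceplate does not turn. Origin at the middle of its underside, on the table; z up.
- faceplate_centre (a point): Middle of the faceplate's flat top, where a flange sits. A through hole 50 mm across is here (it goes down to the table, 85 mm below); light rings 90, 130 and 170 mm across are turned round it. Nothing locates the flange: it just rests there.
- firebrick: Cream half firebrick, 114 x 114 x 32 mm, fixed on the table. Origin at the middle of its underside; x and y along its sides.
- brick_top (a point): Middle of the firebrick's flat top, 32 mm above the table: the other place for a flange. There is room for one flange only; the bright flange starts up to about 8 mm from this point.
- shaft_block: Blue drilled block, fixed, 56 (x) x 150 (y) x 60 (z) mm, with two upright holes 15 mm across and 40 mm deep at y = +40 and -40 mm. Origin at the middle of its underside. The shaft stands in one hole, the drift in the other, either way round.
- flange_open: Bright steel hub flange, loose, about 0.65 kg: a disc 80 mm across and 10 mm thick with a round boss 48 mm across on it, 40 mm tall in all. An open bore 26 mm across runs right through the middle. Origin at the middle of its underside; z up along the bore. Best gripped across the boss from above. Starts on the firebrick.
- bore_mouth (a point): Centre of the bore at the top of the bright flange's boss, 40 mm above the flange's underside; z up along the bore.
- flange_plugged: Dark flange of the same outer size and shape (disc 80 x 10 mm, boss 48 mm across, 40 mm tall in all, weld bead standing 2 mm above the boss), loose, about 0.75 kg, its bore closed by a welded plug. Origin at the middle of its underside, z up. Starts on the faceplate, up to about 8 mm from its centre.
- shaft: Plain round bright steel shaft, loose, 14 mm across and 120 mm long, about 0.15 kg, with a yellow paint line. Stands upright in a hole of the drilled block, its foot 20 mm above the table, so that its top 80 mm stand out. Origin at the centre of its foot, z up along the shaft. Its top 50 mm or so are for gripping.
- paint_line (a point): Centre of the shaft at the middle of the yellow paint line (a band 5 mm wide), 55 mm above the shaft's foot and 65 mm below its top. With the line level with the top of the boss the foot stands 15 mm below the flange, in the faceplate's hole.
- drift: Brass drift pin, 13 mm across, 85 mm long, standing in the other hole of the block. Bystander; origin at its foot.
- magnet_square: Red magnetic welding square lying flat, 115 x 115 x 22 mm. Bystander; origin at its middle, on the table.
- wire_brush: Wire brush lying on its side, 270 mm long in its x (from -120 to +150 mm), 28 tall: a wooden back and handle 18 mm wide, grey bristles on the side of +y out to 32 mm. Bystander; origin on the table.
- gel_tub: Small white tub with a blue lid, 72 mm across, 60 mm tall. Bystander; origin at the middle of its underside.
- spray_can: Yellow spray can with a red cap, 64 mm across, 195 mm tall. Bystander; origin at the middle of its underside.
- pliers: Welding pliers with red handles lying flat, 190 mm long in x (from -118 to +70 mm), 75 wide, 18 tall. Bystander; origin on the table.
- tape_measure: Black and orange tape measure standing on its edge, 70 (x) x 38 (y) x 64 (z) mm. Bystander; origin at the middle of its underside.
Mind the look-alikes: they are no part of the job. What is shaped like the flange_open but pink is not meant.

How it is judged (in metres and radians):
On the way:
1. the flanges have changed places: the bright one rests in the middle of the faceplate, the dark one in the middle of the firebrick, both let go (horizontal distance between flange_open and faceplate_centre below 0.008 m and z of flange_open in the frame of faceplate_centre between -0.004 and 0.004 m and angle between each of flange_open, flange_plugged's own z axis and vertical below 0.06 rad and linear speed of each of flange_open, flange_plugged below 0.03 m/s and contact force between the fingers and flange_open below 0.3 N and horizontal distance between flange_plugged and brick_top below 0.02 m and z of flange_plugged in the frame of brick_top between -0.004 and 0.004 m and contact force between the fingers and flange_plugged below 0.3 N), for 0.2 s.
At the end, for the whole second after the job is handed in: Flanges flat and released: bright within 8 mm of the faceplate centre, dark within 20 mm of the brick's middle. Shaft gripped, still, within 3 degrees of upright, under 3 mm off the bore's centre at line and foot, line within 4 mm of the boss top, touching no flange or turntable (all of step 1 and horizontal distance between each of shaft, paint_line and bore_mouth below 0.003 m and z of paint_line in the frame of bore_mouth between -0.004 and 0.004 m and angle between shaft's own z axis and vertical below 0.06 rad and contact force between the fingers and shaft above 2 N and contact force between shaft and flange_open below 0.3 N and contact force between shaft and turntable below 0.3 N and linear speed of shaft below 0.02 m/s); the arm keeps its last pose, push and grip.
It fails at once if the shaft touches the bright flange or the turntable (contact force between shaft and flange_open above 0.5 N or contact force between shaft and turntable above 0.5 N).
It fails at once if a flange is dropped (it falls faster than 0.5 m/s, about 13 mm, with nothing gripping it) ((linear speed of flange_open above 0.5 m/s and contact force between the fingers and flange_open below 0.3 N) or (linear speed of flange_plugged above 0.5 m/s and contact force between the fingers and flange_plugged below 0.3 N)).
It fails at once if a bystander (drift, magnetic square, brush, tub, can, pliers, tape measure) is moved more than 20 mm (distance of any of drift, magnet_square, wire_brush, gel_tub, spray_can, pliers, tape_measure from where it was at the start of the episode above 0.02 m).
It also fails if it takes over 72 s, if anything falls off the work surface, if the arm or the gripper's body presses on something with over 40 N, if the wrist force passes 120 N, or if a joint passes its speed limit or range.

## Working session

There is one attempt and no reset: what is moved stays moved. The work goes in short steps, Python scripts to look and compute and a shell command to move; the robot and the scene stay as the last step left them, time stands still between calls to the robot, and variables do not carry over. Pictures are saved under pics/ and viewed, and the job is handed in when it is done.

```bash
mkdir -p pics; ls
python3 - <<'E'
from workcell import manip
import cv2,numpy as np
o=manip.get_obs(); print({k:np.round(v,3) for k,v in o.items()})
for c in ['top','side','wrist']:
    im=manip.get_image(c); cv2.imwrite(f'pics/{c}0.png',im)
    p=manip.camera_params(c); print(c,{k:np.round(v,3).tolist() for k,v in p.items()})
print(manip.get_obs()['time'])
E
```

```text
pics
{'time': np.float64(0.0), 'qpos': array([ 1.139,  0.241,  0.004,  1.335, -0.   ,  1.571]), 'qvel': array([ 0.003,  0.001, -0.   ,  0.003, -0.001,  0.   ]), 'joint_torque': array([ 1.0000e-03, -3.7232e+01,  2.5241e+01,  1.7000e-02,  0.0000e+00,
       -0.0000e+00]), 'ee_pos': array([209.15 , 453.871, 403.824]), 'eef_rot': array([ 0.214,  0.977, -0.001, -0.   ]), 'force': array([-0.534, -0.081,  0.055]), 'ft_torque': array([ 0.015, -0.005,  0.025]), 'finger_gap': np.float64(85.457)}
top {'mtx': [[463.666, 0.0, 322.296], [0.0, 463.666, 245.571], [0.0, 0.0, 1.0]], 'cam_to_world': [[0.042, -0.971, 0.237, 329.341], [-0.999, -0.042, 0.005, 51.028], [0.006, -0.237, -0.972, 1164.948], [0.0, 0.0, 0.0, 1.0]]}
side {'mtx': [[478.489, 0.0, 324.379], [0.0, 478.489, 244.851], [0.0, 0.0, 1.0]], 'cam_to_world': [[0.978, -0.114, 0.172, 401.74], [-0.206, -0.483, 0.851, -724.137], [-0.014, -0.868, -0.496, 549.834], [0.0, 0.0, 0.0, 1.0]]}
wrist {'mtx': [[372.848, 0.0, 317.997], [0.0, 372.848, 250.944], [0.0, 0.0, 1.0]], 'T_tool_cam': [[0.002, -0.958, -0.287, 71.98], [1.0, 0.001, 0.001, -0.024], [-0.0, -0.287, 0.958, 30.858], [0.0, 0.0, 0.0, 1.0]]}
0.15
```

View pics/top0.png

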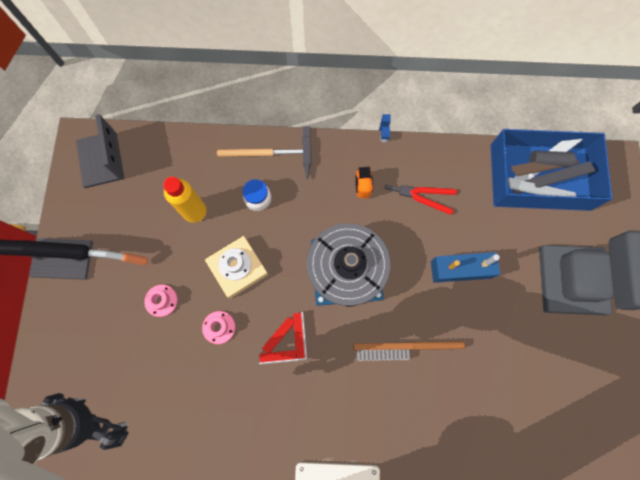

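View pics/side0.png

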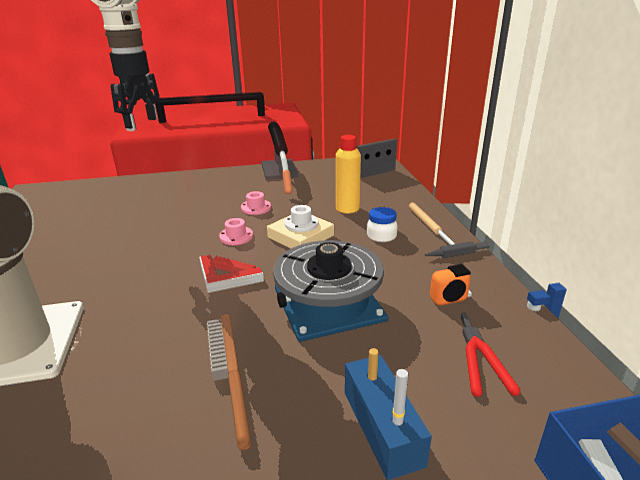

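View pics/wrist0.png

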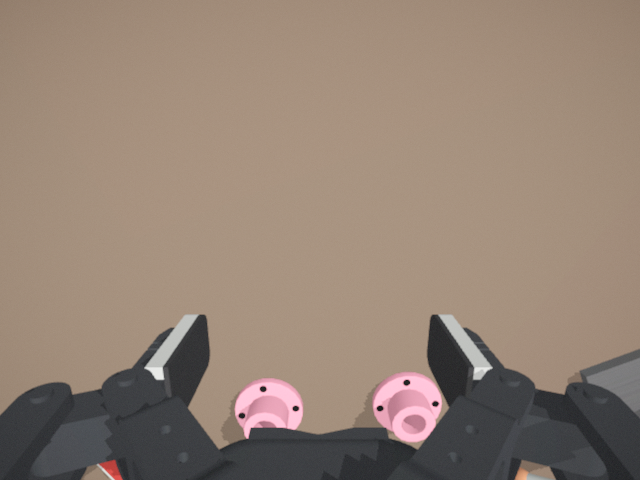

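Top view: bright flange on the cream firebrick at (235,263). The pink look-alikes are at (160,300) and (218,327) on the bare table. The dark flange is on the turntable at (350,261), and the shaft and drift are at (490,261) and (455,265). The open bright one on the firebrick is the one that fits the description. I'll confirm it in an enlarged crop and measure.

```bash
cat > h.py <<'E'
from workcell import manip
import cv2,numpy as np
from scipy.spatial.transform import Rotation as R
def cam(c,obs=None):
    p=manip.camera_params(c); K=np.array(p['mtx'])
    if c=='wrist':
        o=obs; T=np.eye(4); T[:3,:3]=R.from_quat(o['eef_rot']).as_matrix(); T[:3,3]=o['ee_pos']
        return K,T@np.array(p['T_tool_cam'])
    return K,np.array(p['cam_to_world'])
def toz(c,uv,z,obs=None):
    K,T=cam(c,obs); d=T[:3,:3]@(np.linalg.inv(K)@[uv[0],uv[1],1]); o=T[:3,3]
    return o+d*(z-o[2])/d[2]
def proj(c,P,obs=None):
    K,T=cam(c,obs); q=np.linalg.inv(T)@np.append(P,1); q=K@q[:3]; return q[:2]/q[2]
E
python3 - <<'E'
from h import *
a=cv2.imread('pics/top0.png')
cv2.imwrite('pics/crop0.png',np.hstack([cv2.resize(a[220:310,190:290],(400,360),interpolation=cv2.INTER_CUBIC),cv2.resize(a[220:310,300:400],(400,360),interpolation=cv2.INTER_CUBIC)]))
for l in ['flange_open','flange_plugged','shaft','turntable','firebrick','shaft_block','drift']:
  for c in ['top','side']:
    manip_im=None
    for d in manip.masks_of(c,l)[:4]:
        m=d['region']; ys,xs=np.nonzero(m)
        print(l,c,round(d['confidence'],2),np.round(d['box'],1),round(xs.mean(),1),round(ys.mean(),1))
        np.save(f'm_{c}_{l}_{int(d["box"][0])}.npy',m)
print(manip.get_obs()['time'])
E
```

```text
flange_open top 0.71 [218.8 328.1  31.3  33.6] 219.0 327.1
flange_open top 0.68 [235.  265.8  29.4  34.8] 234.8 264.1
flange_open top 0.58 [162.1 300.5  35.5  35.6] 161.1 300.2
flange_open side 0.85 [302.5 217.7  30.3  21.8] 301.1 219.0
flange_open side 0.84 [255.4 203.1  33.1  23.6] 255.4 203.2
flange_open side 0.72 [235.2 232.1  29.2  31.4] 235.2 231.9
flange_open side 0.31 [332.2 293.1 114.9  98.2] 328.2 291.7
flange_plugged top 0.85 [350.5 263.6  32.2  35.1] 350.5 262.0
flange_plugged side 0.69 [301.1 216.3  36.8  28.4] 300.9 219.0
flange_plugged side 0.63 [331. 260.  44.  35.] 329.1 261.7
shaft top 0.58 [491.1 262.2  18.3  13.4] 490.9 259.9
shaft side 0.61 [398.4 396.6  18.6  56.3] 399.6 396.2
shaft side 0.49 [231.8 273.2  64.1  34.4] 227.7 272.5
turntable top 0.73 [489.3 261.3  15.   15.8] 489.9 260.5
turntable top 0.6 [347.6 263.9  82.3  88.1] 347.4 266.0
turntable side 0.69 [331.  290.8 114.4 101.1] 328.4 291.7
firebrick top 0.55 [236.9 271.1  60.4  60.5] 237.3 269.3
firebrick side 0.68 [301.4 229.5  66.9  32.2] 298.9 233.1
shaft_block top 0.71 [464.6 266.4  70.8  27.9] 464.1 267.4
shaft_block side 0.64 [387.5 417.9  86.2 123.6] 386.3 419.4
drift top 0.6 [453.1 264.9  10.8   9.8] 454.0 264.2
drift side 0.79 [372.2 363.8  10.1  32.3] 372.7 363.2
drift side 0.69 [492.3 354.2  58.2  84.1] 483.0 358.9
0.85
```

View pics/crop0.png

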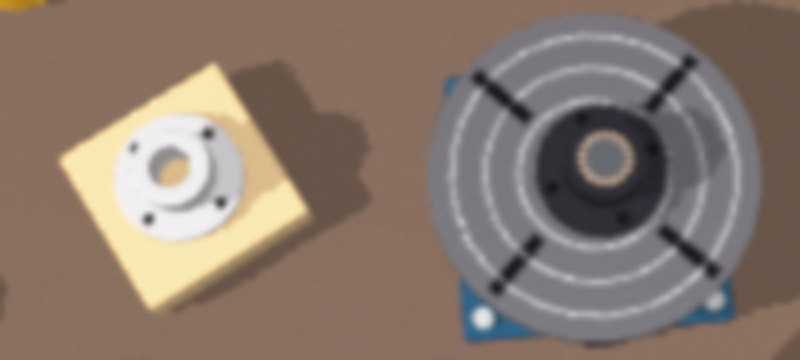

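The left crop shows the bright flange with the open bore (brick visible through it) on the cream brick. The right crop shows the dark flange with its weld bead on the faceplate.

Run:
```python
from h import *
a=cv2.imread('pics/top0.png');s=cv2.imread('pics/side0.png')
f=lambda n,uv,z,c='top':print(n,np.round(toz(c,uv,z),1))
f('bright bore',(233.4,262.2),72);f('bright disc',(235,264.6),42)
f('brick',(236.1,266.7),32)
for q in [(215,63),(60,160),(152,312),(310,213)]: f('c',(190+q[0]/4,220+q[1]/4),32)
f('plate',(349,264.5),85);f('dark bead',(351.2,259.5),127)
f('shafttop',(494.5,258),100)
cv2.imwrite('pics/crop1.png',np.hstack([cv2.resize(a[240:290,425:505],(640,400),interpolation=cv2.INTER_CUBIC)]))
cv2.imwrite('pics/crop2.png',cv2.resize(s[180:345,215:415],(800,660),interpolation=cv2.INTER_CUBIC)[:600])
cv2.imwrite('pics/crop3.png',cv2.resize(s[335:485,320:450],(520,580),interpolation=cv2.INTER_CUBIC))
```

```text
bright bore [545.5 267.9  72. ]
bright disc [545.6 269.4  42. ]
brick [542.3 268.1  32. ]
c [622.5 255.7  32. ]
c [555.9 346.9  32. ]
c [463.8 281.2  32. ]
c [529.2 189.1  32. ]
plate [549.2  -9.1  85. ]
dark bead [552.5 -11.5 127. ]
shafttop [ 576.5 -350.1  100. ]
```

View pics/crop1.png

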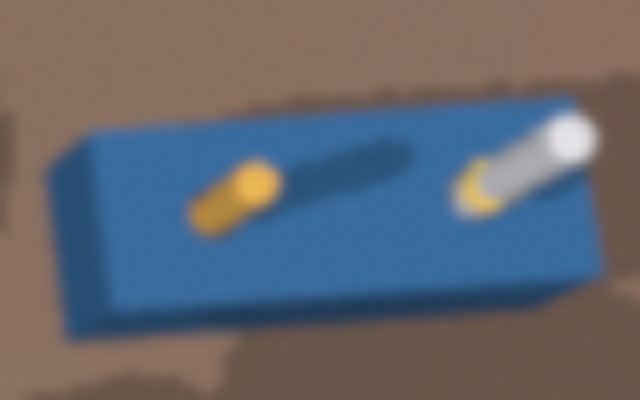

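View pics/crop2.png

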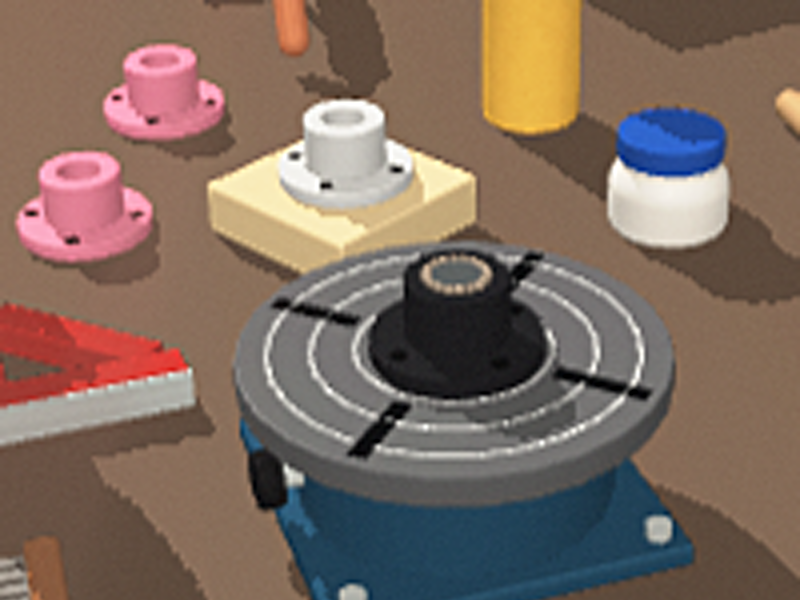

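View pics/crop3.png

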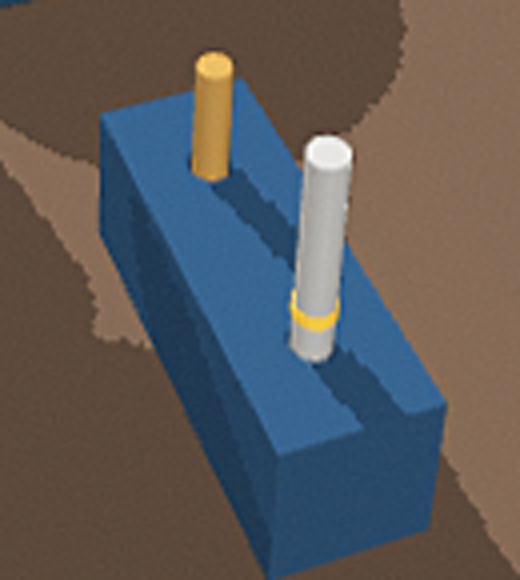

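```bash
python3 -m handwheel '[[0,0,0.03,0,0,-0.137],[0,0,0.03,0,0,-0.137],[0,0,0.03,0,0,-0.137],[0,0,0.03,0,0,-0.138],[0,0,0,0,0,0]]'
python3 - <<'E'
from h import *
o=manip.get_obs();print(o['qpos'].round(3))
print(toz('top',(496.5,257.25),140),toz('top',(456.9,262.7),105))
print(toz('side',(401.8,373.2),140), toz('side',(335.5+.0,250),127))
print('park',toz('top',(293,223),0),'tub',toz('top',(257,190),60),toz('top',(258,202),0),'hammer',toz('top',(307,176),20),'can',toz('top',(174,186),195),'tape',toz('top',(363,195),0))
# side: dark bead (455/4+215, 273/4+180), bright bore (344/4+215,117/4+180)
print(toz('side',(328.7,248.2),127),toz('side',(301,209.2),72))
E
```

```text
time: 1.27
ee_pos: [208.8, 453.1, 341.8]
eef_rot: [-0.001, 1.0, -0.003, -0.001]
force: [-0.3, -1.2, -0.6]
finger_gap: 85.6
[ 1.139  0.278 -0.113  1.185  0.     1.138]
[ 569.17952086 -339.67626758  140.        ] [ 560.29847212 -259.79531784  105.        ]
[ 570.00348335 -338.20333786  140.        ] [563.99653075 -20.41595108 127.        ]
park [670.80426137 135.68542378   0.        ] tub [735.90001895 227.04210632  60.        ] [724.5239836  231.42446279   0.        ] hammer [795.49329724 104.71286651  20.        ] can [687.49757837 390.07080334 195.        ] tape [756.33840248 -45.72218923   0.        ]
[553.76651372 -11.55736341 127.        ] [549.57156296 272.01634304  72.        ]
```

```bash
R='x'; python3 -m handwheel '[[-0.0672,-0.037,0,0,0,0],[-0.0672,-0.037,0,0,0,0],[-0.0672,-0.037,0,0,0,0],[-0.0672,-0.037,0,0,0,0],[-0.0672,-0.037,0,0,0,0]]' && python3 -m handwheel '[[-0.0672,-0.037,0,0,0,0],[-0.0672,-0.037,0,0,0,0],[-0.0672,-0.037,0,0,0,0],[-0.0672,-0.037,0,0,0,0],[-0.0672,-0.037,0,0,0,0]]'
cat > look.py <<'E'
import sys
from h import *
n=sys.argv[1]; cs=sys.argv[2:] or ['wrist']
for c in cs:
    o=manip.get_obs(); im=manip.get_image(c); cv2.imwrite(f'pics/{c}{n}.png',im); np.save(f'o{c}{n}.npy',o,allow_pickle=True)
print(o['time'],o['ee_pos'].round(1),o['qpos'].round(2))
E
python3 look.py 1
```

```text
time: 1.68
ee_pos: [378.6, 360.7, 345.9]
eef_rot: [0.002, 1.0, 0.001, 0.001]
force: [0.7, 1.5, -0.3]
finger_gap: 85.3
time: 2.1
ee_pos: [546.8, 267.7, 345.8]
eef_rot: [0.002, 1.0, 0.0, 0.001]
force: [-0.2, 0.4, 1.8]
finger_gap: 85.5
2.1 [546.8 267.7 345.8] [0.46 0.49 0.21 1.29 0.   0.46]
```

View pics/wrist1.png

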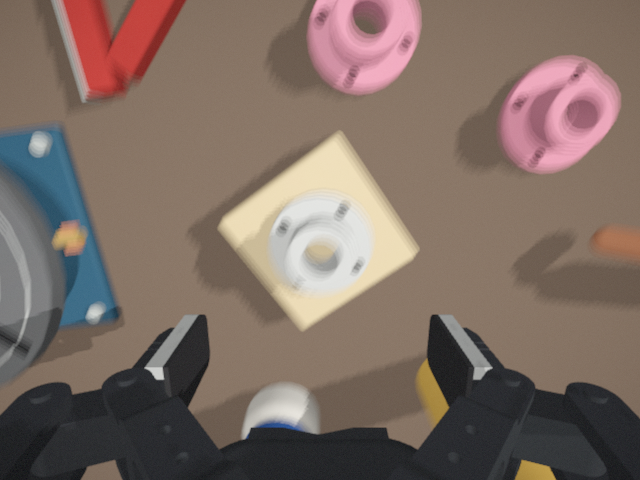

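```bash
python3 look.py 2
python3 - <<'E'
from h import *
o=np.load('owrist2.npy',allow_pickle=True).item()
im=cv2.imread('pics/wrist2.png')
cv2.imwrite('pics/crop4.png',cv2.resize(im[120:340,210:430],(600,600),interpolation=cv2.INTER_CUBIC))
E
```

```text
2.15 [552.2 264.1 345.3] [ 0.45  0.49  0.21  1.29 -0.    0.46]
```

View pics/crop4.png

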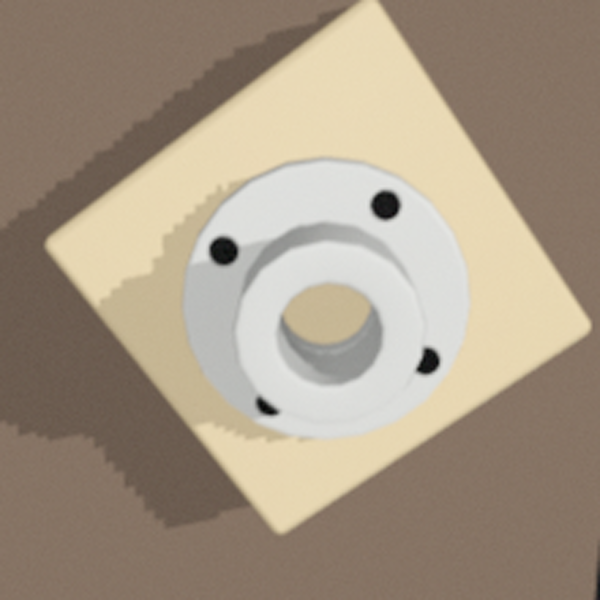

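Run:
```python
from h import *
o=np.load('owrist2.npy',allow_pickle=True).item()
g=lambda p,z:toz('wrist',(210+p[0]/2.727,120+p[1]/2.727),z,o)
print('bore',g((331,333),72).round(1),'disc',g((327,298),42).round(1))
c=np.array([g(p,32) for p in [(375,-1),(45,243),(280,534),(591,325)]]);print(c.round(1),c.mean(0))
print(np.linalg.norm(np.diff(c,axis=0),axis=1))
print(manip.get_obs()['ee_pos'].round(1))
```

```text
bore [548.5 272.4  72. ] disc [546.9 272.2  42. ]
[[469.  285.   32. ]
 [532.8 193.4  32. ]
 [623.6 258.2  32. ]
 [557.9 348.3  32. ]] [545.84344397 271.22413652  32.        ]
[111.65535591 111.45987061 111.49501378]
[549.6 265.7 345. ]
```

```bash
python3 -m handwheel '[[0.0006,0.0033,0.06,0,0,0],[0.0006,0.0033,0.06,0,0,0],[0.0006,0.0033,0.06,0,0,0],[0.0006,0.0033,0.05,0,0,0],[0,0,0.03,0,0,0]]'; python3 look.py 3
```

```text
time: 2.62
ee_pos: [542.6, 275.6, 212.2]
eef_rot: [0.001, 1.0, -0.001, -0.002]
force: [-0.7, -0.2, 0.4]
finger_gap: 85.4
2.6167 [542.6 275.6 212.2] [0.47 0.59 0.02 1.   0.   0.47]
```

View pics/wrist3.png

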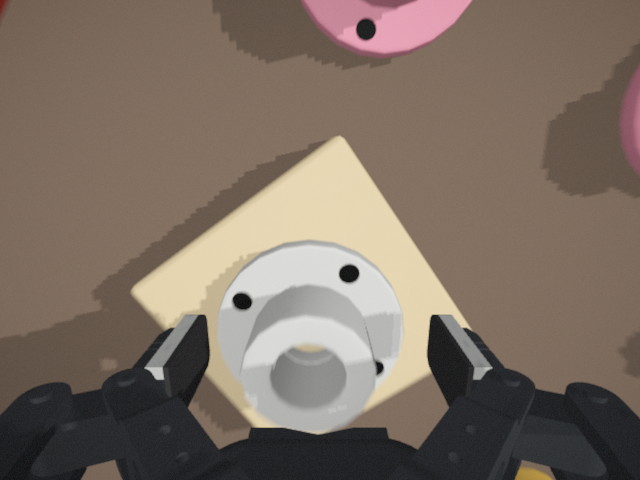

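```bash
python3 - <<'E'
from h import *
o=np.load('owrist3.npy',allow_pickle=True).item()
print(toz('wrist',(308.5,377),72,o).round(1)); print(manip.get_obs()['ee_pos'].round(1))
E
python3 -m handwheel '[[0,0,0,0,0,0],[0,0,0,0,0,0],[0,0,0,0,0,0],[0,0,0,0,0,0],[0,0,0,0,0,0]]'
```

```text
[547.6 271.8  72. ]
[541.8 275.1 209.8]
time: 3.08
ee_pos: [544.5, 275.8, 216.4]
eef_rot: [0.0, 1.0, 0.001, 0.001]
force: [-0.5, -0.2, -0.2]
finger_gap: 85.7
```

Run:
```python
from h import *
for i in range(3):
    o=manip.get_obs();im=manip.get_image('wrist'); print(o['ee_pos'].round(2),o['qvel'].round(3),o['qpos'].round(4)); cv2.imwrite(f'pics/n{i}.png',im)
a=[cv2.cvtColor(cv2.imread(f'pics/n{i}.png'),cv2.COLOR_BGR2GRAY).astype(np.float32)[100:300] for i in range(3)]
print(cv2.phaseCorrelate(a[0],a[1]),cv2.phaseCorrelate(a[0],a[2]))
```

```text
[544.49 275.82 216.44] [ 0.001  0.007 -0.008 -0.001  0.002 -0.002] [0.4689 0.5905 0.0263 1.0036 0.     0.4698]
[544.35 275.7  216.11] [-0.     0.007 -0.008 -0.     0.001 -0.003] [0.4688 0.5907 0.0258 1.0035 0.     0.4697]
[544.23 275.63 215.77] [-0.002  0.007 -0.008 -0.001 -0.002 -0.001] [ 0.4688  0.5911  0.0255  1.0033 -0.      0.4697]
((0.37902399175214896, 0.6317178723204222), 1.025892221391201) ((0.6822701700278913, 1.054778587943133), 1.092859229207039)
```

```bash
python3 -m handwheel '[[-0.0032,-0.0039,0,0,0,0],[-0.0032,-0.0039,0,0,0,0],[0,0,0,0,0,0],[0,0,0,0,0,0],[0,0,0,0,0,0]]' && python3 look.py 4 && python3 -m handwheel '[[0,0,0,0,0,0],[0,0,0,0,0,0],[0,0,0,0,0,0],[0,0,0,0,0,0],[0,0,0,0,0,0]]' 35;  python3 look.py 5
```

```text
time: 3.65
ee_pos: [547.2, 271.5, 214.6]
eef_rot: [0.0, 1.0, -0.0, -0.0]
force: [-0.6, 0.8, -0.1]
finger_gap: 85.4
3.65 [547.2 271.5 214.6] [0.46 0.59 0.03 1.   0.   0.46]
time: 4.12
ee_pos: [547.2, 271.8, 215.2]
eef_rot: [0.0, 1.0, 0.0, 0.0]
force: [-0.4, -0.1, 3.0]
finger_gap: 47.1
4.1167 [547.2 271.8 215.2] [0.46 0.59 0.03 1.   0.   0.46]
```

View pics/wrist5.png

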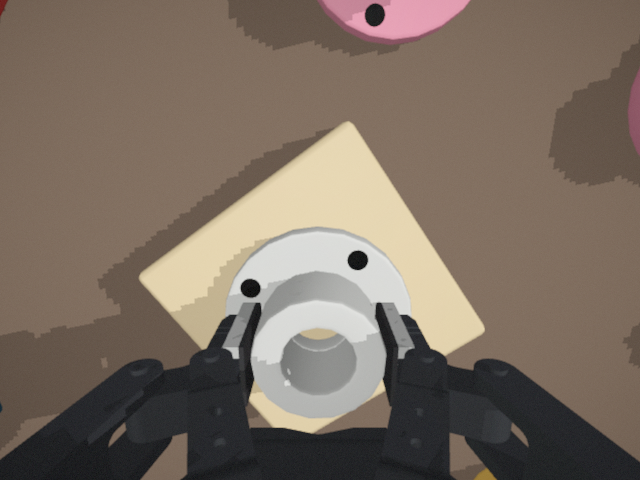

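```bash
python3 -m handwheel '[[0,0,-0.02,0,0,0],[0,0,-0.04,0,0,0],[0,0,-0.04,0,0,0],[-0.015,-0.02,0,0,0,0],[-0.031,-0.044,0,0,0,0]]' && python3 -m handwheel '[[-0.05,-0.07,0,0,0,0],[-0.05,-0.07,0,0,0,0],[-0.04,-0.06,0,0,0,0],[-0.02,-0.02,0,0,0,0],[0,0,0,0,0,0]]' && python3 look.py 6
```

```text
time: 4.58
ee_pos: [569.2, 241.5, 265.2]
eef_rot: [-0.002, 1.0, 0.001, -0.0]
force: [0.6, -1.0, -6.8]
finger_gap: 46.9
time: 5.0
ee_pos: [650.3, 126.8, 262.5]
eef_rot: [0.004, 1.0, -0.001, -0.001]
force: [0.3, 0.6, -6.2]
finger_gap: 46.6
5.0 [650.3 126.8 262.5] [ 0.19  0.65  0.26  1.19 -0.    0.2 ]
```

View pics/wrist6.png

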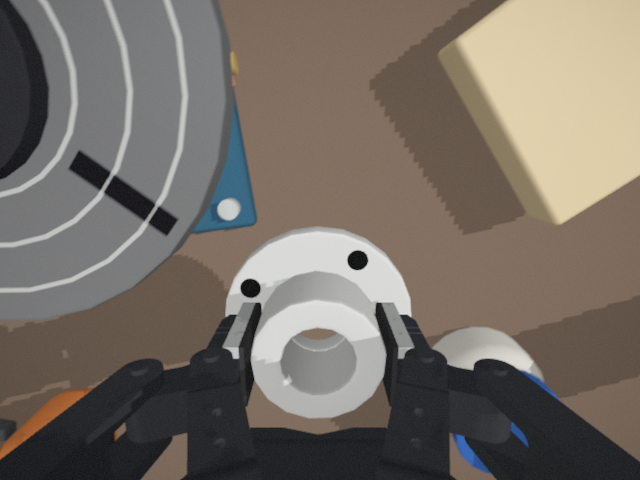

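```bash
python3 -m handwheel '[[0,0,0.05,0,0,0],[0,0,0.05,0,0,0],[0,0,0.035,0,0,0],[0,0,0.01,0,0,0],[0,0,0,0,0,0]]' && python3 -m handwheel '[[0,0,0.001,0,0,0],[0,0,0.001,0,0,0],[0,0,0.001,0,0,0],[0,0,0.001,0,0,0],[0,0,0.001,0,0,0]]'
```

```text
time: 5.47
ee_pos: [646.4, 132.2, 188.8]
eef_rot: [-0.0, 1.0, -0.001, -0.004]
force: [-0.4, 0.3, -6.9]
finger_gap: 46.6
time: 5.88
ee_pos: [648.9, 131.8, 190.9]
eef_rot: [0.0, 1.0, 0.0, 0.001]
force: [0.7, 0.2, -6.1]
finger_gap: 46.3
```

```bash
python3 -m handwheel '[[0,0,0.003,0,0,0],[0,0,0.003,0,0,0],[0,0,0.003,0,0,0],[0,0,0.002,0,0,0],[0,0,0.001,0,0,0]]' && python3 -m handwheel '[[0,0,0.001,0,0,0],[0,0,0.001,0,0,0],[0,0,0.001,0,0,0],[0,0,0.001,0,0,0],[0,0,0,0,0,0]]'
```

```text
time: 6.3
ee_pos: [648.3, 131.7, 183.3]
eef_rot: [0.0, 1.0, -0.0, -0.0]
force: [-0.9, -0.6, -3.8]
finger_gap: 46.7
time: 6.72
ee_pos: [648.3, 131.6, 183.2]
eef_rot: [0.0, 1.0, 0.0, 0.0]
force: [-4.9, -1.7, 4.1]
finger_gap: 47.0
```

```bash
python3 -m handwheel '[[0,0,0,0,0,0],[0,0,0,0,0,0],[0,0,0,0,0,0],[0,0,0,0,0,0],[0,0,0,0,0,0]]' 85 && python3 -m handwheel '[[0,0,-0.05,0,0,0],[0,0,-0.08,0,0,0],[0,0,-0.08,0,0,0],[0,0,-0.08,0,0,0],[0,0,-0.08,0,0,0]]' && python3 -m handwheel '[[0.03,-0.04,-0.02,0,0,0],[0.05,-0.066,0,0,0,0],[0.05,-0.066,0,0,0,0],[0.04,-0.07,0,0,0,0],[0.018,-0.04,0,0,0,0]]' && python3 -m handwheel '[[0,0,0,0,0,0],[0,0,0,0,0,0],[0,0,0,0,0,0],[0,0,0,0,0,0],[0,0,0,0,0,0]]' && python3 look.py 7 wrist side
```

```text
time: 7.13
ee_pos: [648.9, 131.9, 182.1]
eef_rot: [0.0, 1.0, 0.0, 0.001]
force: [-0.2, -0.3, -0.6]
finger_gap: 84.8
time: 7.55
ee_pos: [648.3, 131.7, 368.6]
eef_rot: [0.0, 1.0, 0.0, 0.0]
force: [1.3, 0.7, -0.2]
finger_gap: 84.8
time: 7.97
ee_pos: [551.9, -11.7, 377.2]
eef_rot: [0.001, 1.0, -0.001, -0.0]
force: [-0.5, 0.3, -0.0]
finger_gap: 84.9
time: 8.38
ee_pos: [555.0, -8.2, 376.5]
eef_rot: [-0.001, 1.0, 0.0, -0.0]
force: [-0.1, -0.0, -0.7]
finger_gap: 85.1
8.4333 [554.9  -8.2 376.4] [-0.01  0.36  0.1   1.31  0.   -0.02]
```

View pics/wrist7.png

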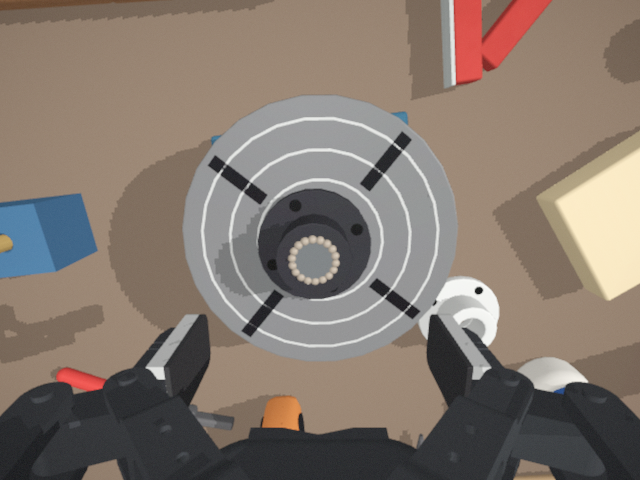

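View pics/side7.png

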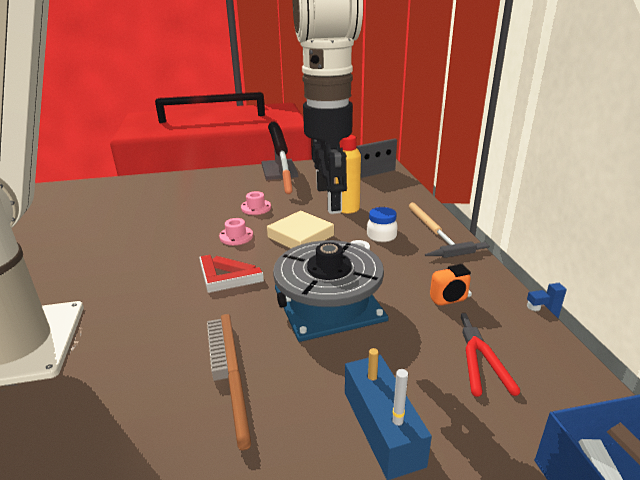

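```bash
cat > plate.py <<'E'
from h import *
from scipy.optimize import least_squares
# refine circle centre (x,y) on plane z, radius r by maximising radial gradient along projected circle
def fitcircle(im,c,o,xy,z,r,span=6,skip=None,verbose=True,pol=0):
    g=cv2.GaussianBlur(cv2.cvtColor(im,cv2.COLOR_BGR2GRAY).astype(np.float32),(0,0),1)
    xy=np.array(xy,float); off=np.arange(-span,span+.01,.25)
    for it in range(4):
        A=[];b=[]
        for t in np.linspace(0,2*np.pi,120,endpoint=False):
            d=np.array([np.cos(t),np.sin(t)])
            pts=np.array([proj(c,np.array([*(xy+(r+s)*d),z]),o) for s in off],np.float32)
            if pts.min()<2 or pts[:,0].max()>637 or pts[:,1].max()>477: continue
            if skip is not None and skip(pts): continue
            v=cv2.remap(g,pts[:,0][None],pts[:,1][None],cv2.INTER_LINEAR)[0]
            dv=np.gradient(v); k=np.argmax(np.abs(dv) if pol==0 else pol*dv)
            if abs(dv[k])<1.5 or k in(0,len(off)-1): continue
            A.append([*d,1]);b.append(off[k])
        A=np.array(A);b=np.array(b)
        f=least_squares(lambda p:A@p-b,[0,0,0],loss='soft_l1',f_scale=.5)
        xy=xy+f.x[:2]
    if verbose: print('circle',xy.round(2),'dr',f.x[2].round(2),'n',len(b),'rms',np.sqrt(np.median(f.fun**2)).round(2))
    return xy
E
python3 - <<'E'
from plate import *
o=np.load('owrist7.npy',allow_pickle=True).item(); im=cv2.imread('pics/wrist7.png')
print('bead',toz('wrist',(314.5,260),127,o).round(1))
sk=lambda p:p[:,1].max()>315
fitcircle(im,'wrist',o,(552,-6),85,100,skip=sk)
for c,n in[('top','top0'),('side','side0')]:
    fitcircle(cv2.imread(f'pics/{n}.png'),c,None,(550,-9),85,100)
fitcircle(im,'wrist',o,(555,-8),95,40,span=5)
fitcircle(im,'wrist',o,(555,-8),125,24,span=4)
E
```

```text
bead [554.2 -10.6 127. ]Traceback (most recent call last):
  File "<stdin>", line 5, in <module>
  File "plate.py", line 11, in fitcircle
    pts=np.array([proj(c,np.array([*(xy+(r+s)*d),z]),o) for s in off],np.float32)
                  ~~~~^^^^^^^^^^^^^^^^^^^^^^^^^^^^^^^^^
  File "h.py", line 14, in proj
    K,T=cam(c,obs); q=np.linalg.inv(T)@np.append(P,1); q=K@q[:3]; return q[:2]/q[2]
        ~~~^^^^^^^
  File "h.py", line 5, in cam
    p=manip.camera_params(c); K=np.array(p['mtx'])
ValueError: time passes only in moves, steps and waits
```

```bash
sed -i 's/^def cam(c/_P={}\ndef _cp(c):\n    if c not in _P: _P[c]=manip.camera_params(c)\n    return _P[c]\ndef cam(c/; s/p=manip.camera_params(c); K=/p=_cp(c); K=/' h.py
cat > a.py <<'E'
from plate import *
o=np.load('owrist7.npy',allow_pickle=True).item(); im=cv2.imread('pics/wrist7.png')
print('bead',toz('wrist',(314.5,260),127,o).round(1))
sk=lambda p:p[:,1].max()>315
fitcircle(im,'wrist',o,(552,-6),85,100,skip=sk)
for c,n in[('top','top0'),('side','side0')]:
    fitcircle(cv2.imread(f'pics/{n}.png'),c,None,(550,-9),85,100)
fitcircle(im,'wrist',o,(555,-8),95,40,span=5)
fitcircle(im,'wrist',o,(555,-8),125,24,span=4)
E
python3 a.py
```

```text
bead [554.2 -10.6 127. ]
circle [554.49  -6.91] dr -0.94 n 70 rms 0.16
circle [544.68  -8.72] dr -0.22 n 9 rms 0.87
circle [552.47  -6.02] dr -0.95 n 41 rms 0.71
circle [554.35 -11.33] dr -0.17 n 120 rms 0.18
circle [556.57 -10.04] dr 1.18 n 93 rms 0.62
```

```bash
python3 -m handwheel '[[0.0005,-0.003,0.05,0,0,0],[0.0005,-0.0026,0.06,0,0,0],[0,0,0.055,0,0,0],[0,0,0.035,0,0,0],[0,0,0.016,0,0,0]]' && python3 -m handwheel '[[0,0,0,0,0,0],[0,0,0,0,0,0],[0,0,0,0,0,0],[0,0,0,0,0,0],[0,0,0,0,0,0]]'; python3 look.py 8
```

```text
time: 8.9
ee_pos: [552.9, -11.4, 265.3]
eef_rot: [-0.0, 1.0, 0.0, -0.003]
force: [-0.3, -0.5, -0.4]
finger_gap: 85.0
time: 9.32
ee_pos: [554.5, -12.0, 270.2]
eef_rot: [0.0, 1.0, -0.0, 0.001]
force: [0.6, -0.4, -0.2]
finger_gap: 85.3
9.3167 [554.5 -12.  270.2] [-0.02  0.44 -0.08  1.05 -0.   -0.02]
```

View pics/wrist8.png

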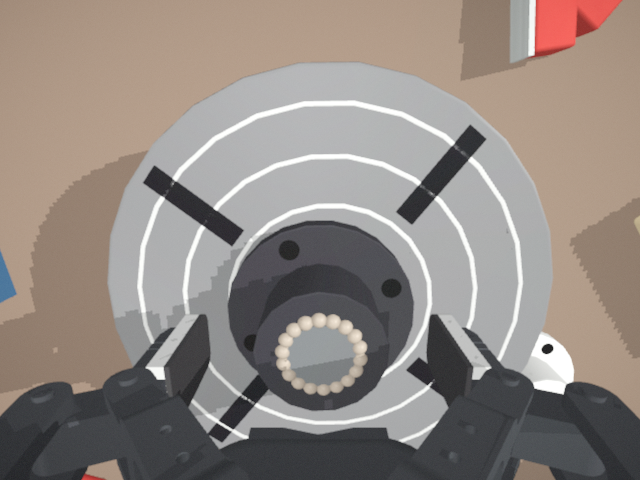

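```bash
python3 -m handwheel '[[0,0,0.001,0,0,0],[0,0,0.001,0,0,0],[0,0,0,0,0,0],[0,0,0,0,0,0],[0,0,0,0,0,0]]' 35; python3 -m handwheel '[[0,0,0,0,0,0],[0,0,0,0,0,0],[0,0,-0.02,0,0,0],[0,0,-0.04,0,0,0],[0,0,-0.04,0,0,0]]'; python3 look.py 9
cat > a.py <<'E'
from plate import *
o=np.load('owrist8.npy',allow_pickle=True).item(); im=cv2.imread('pics/wrist8.png')
for r in (100,85,65): fitcircle(im,'wrist',o,(554,-7),85,r-.5*(r<100),span=4,skip=lambda p:p[:,1].max()>310)
fitcircle(im,'wrist',o,(554.4,-11),95,40,span=4,skip=lambda p:p[:,1].max()>310)
E
python3 a.py
```

```text
time: 9.78
ee_pos: [554.0, -11.6, 268.3]
eef_rot: [0.0, 1.0, 0.001, 0.0]
force: [-1.4, 3.0, 4.5]
finger_gap: 46.2
time: 10.2
ee_pos: [552.4, -12.4, 315.3]
eef_rot: [0.001, 1.0, -0.001, -0.004]
force: [0.5, -0.4, -8.3]
finger_gap: 46.4
10.2 [552.4 -12.4 315.3] [-0.02  0.4  -0.01  1.17 -0.   -0.02]
circle [554.1   -7.07] dr -1.19 n 61 rms 0.21
circle [553.92  -6.78] dr 0.79 n 61 rms 0.39
circle [553.73  -6.79] dr 0.8 n 61 rms 0.26
circle [552.36 -11.41] dr -1.2 n 60 rms 0.25
```

```bash
python3 -m handwheel '[[0.002,0.03,0,0,0,0],[0.002,0.07,0,0,0,0],[0.002,0.07,0,0,0,0],[0.002,0.07,0,0,0,0],[0.002,0.07,0,0,0,0]]' &&  python3 -m handwheel '[[0.002,0.07,0,0,0,0],[0.002,0.07,0,0,0,0],[0.002,0.065,0.01,0,0,0],[0,0.04,0.03,0,0,0],[0,0.011,0.05,0,0,0]]' && python3 -m handwheel '[[0,0,0.05,0,0,0],[0,0,0.03,0,0,0],[0,0,0.01,0,0,0],[0,0,0,0,0,0],[0,0,0,0,0,0]]'; python3 look.py 10
```

```text
time: 10.67
ee_pos: [548.2, 143.6, 315.5]
eef_rot: [0.001, 1.0, -0.001, -0.002]
force: [1.0, -0.2, -7.1]
finger_gap: 46.7
time: 11.08
ee_pos: [546.4, 275.2, 273.1]
eef_rot: [-0.002, 1.0, 0.002, 0.002]
force: [1.7, 0.8, -8.9]
finger_gap: 46.3
time: 11.5
ee_pos: [546.1, 270.6, 227.1]
eef_rot: [0.001, 1.0, -0.001, -0.001]
force: [-0.1, 0.4, -7.4]
finger_gap: 46.7
11.5 [546.1 270.6 227.1] [ 0.46  0.58  0.04  1.03 -0.    0.46]
```

View pics/wrist10.png

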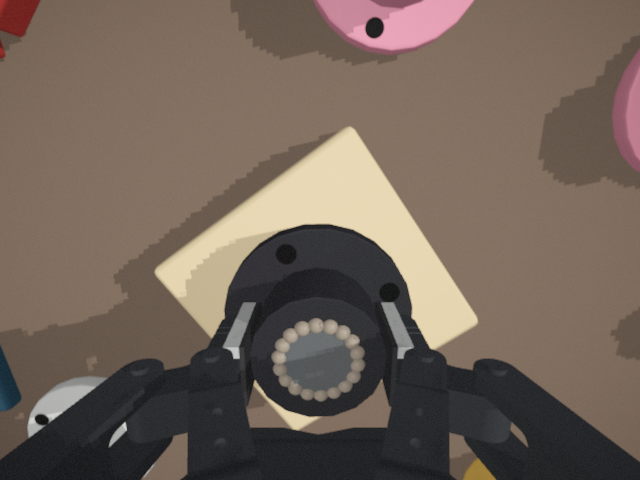

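```bash
python3 -m handwheel '[[0,0,0.006,0,0,0],[0,0,0.005,0,0,0],[0,0,0.003,0,0,0],[0,0,0.002,0,0,0],[0,0,0.002,0,0,0]]' && python3 -m handwheel '[[0,0,0.0015,0,0,0],[0,0,0.0015,0,0,0],[0,0,0.001,0,0,0],[0,0,0.001,0,0,0],[0,0,0,0,0,0]]'
```

```text
time: 11.97
ee_pos: [546.1, 270.9, 218.9]
eef_rot: [0.0, 1.0, 0.0, 0.0]
force: [0.0, 0.8, -8.8]
finger_gap: 46.7
time: 12.38
ee_pos: [546.1, 271.0, 216.1]
eef_rot: [0.0, 1.0, -0.0, -0.0]
force: [0.1, 0.4, -7.5]
finger_gap: 46.3
```

```bash
python3 -m handwheel '[[0,0,0.0015,0,0,0],[0,0,0.0015,0,0,0],[0,0,0.001,0,0,0],[0,0,0.001,0,0,0],[0,0,0,0,0,0]]'
```

```text
time: 12.8
ee_pos: [546.1, 270.9, 215.3]
eef_rot: [0.0, 1.0, 0.0, 0.0]
force: [-4.5, -2.6, 5.0]
finger_gap: 46.2
```

```bash
python3 -m handwheel '[[0,0,0,0,0,0],[0,0,0,0,0,0],[0,0,0,0,0,0],[0,0,0,0,0,0],[0,0,-0.01,0,0,0]]' 85 && python3 -m handwheel '[[0,0,-0.05,0,0,0],[0,0,-0.05,0,0,0],[0,0,-0.04,0,0,0],[-0.03,-0.04,0,0,0,0],[-0.05,-0.065,0,0,0,0]]' && python3 -m handwheel '[[-0.05,-0.067,0,0,0,0],[-0.045,-0.06,0,0,0,0],[-0.025,-0.035,0.02,0,0,0],[-0.004,-0.012,0.04,0,0,0],[0,0,0.04,0,0,0]]' && python3 -m handwheel '[[0,0,0,0,0,0],[0,0,0,0,0,0],[0,0,0,0,0,0],[0,0,0,0,0,0],[0,0,0,0,0,0]]'; python3 look.py 11
```

```text
time: 13.22
ee_pos: [545.9, 270.9, 218.0]
eef_rot: [0.0, 1.0, -0.0, -0.001]
force: [-0.9, -1.3, -0.8]
finger_gap: 84.9
time: 13.63
ee_pos: [585.5, 221.3, 291.7]
eef_rot: [-0.003, 1.0, 0.001, 0.002]
force: [-0.9, 0.4, -0.5]
finger_gap: 85.0
time: 14.05
ee_pos: [649.8, 128.9, 239.5]
eef_rot: [0.002, 1.0, 0.0, 0.002]
force: [-0.1, 0.6, -0.4]
finger_gap: 85.4
time: 14.47
ee_pos: [648.3, 132.3, 240.6]
eef_rot: [-0.0, 1.0, 0.0, 0.002]
force: [-0.1, 0.7, -0.1]
finger_gap: 85.0
14.4667 [648.3 132.3 240.6] [0.2  0.66 0.22 1.13 0.   0.2 ]
```

View pics/wrist11.png

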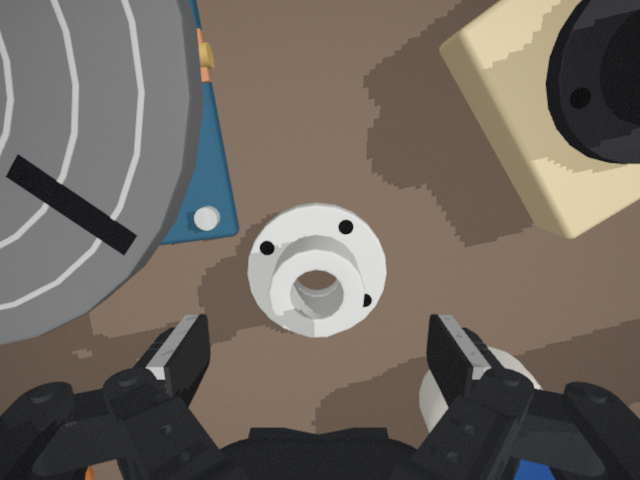

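```bash
python3 -m handwheel '[[0,0,0.04,0,0,0],[0,0,0.04,0,0,0],[0,0,0.025,0,0,0],[0,0,0.009,0,0,0],[0,0,0,0,0,0]]' && python3 -m handwheel '[[0,0,0,0,0,0],[0,0,0,0,0,0],[0,0,0,0,0,0],[0,0,0,0,0,0],[0,0,0,0,0,0]]' && python3 -m handwheel '[[0,0,0,0,0,0],[0,0,0,0,0,0],[0,0,0,0,0,0],[0,0,0,0,0,0],[0,0,0,0,0,0]]' 35; python3 look.py 12
```

```text
time: 14.93
ee_pos: [647.2, 131.6, 180.4]
eef_rot: [0.0, 1.0, -0.0, -0.001]
force: [-0.8, -0.5, 0.4]
finger_gap: 85.2
time: 15.35
ee_pos: [648.2, 131.6, 182.5]
eef_rot: [0.0, 1.0, 0.0, 0.001]
force: [-0.1, 0.8, 0.2]
finger_gap: 85.0
time: 15.77
ee_pos: [648.0, 131.6, 182.3]
eef_rot: [0.0, 1.0, 0.0, 0.0]
force: [-0.3, -0.0, 2.6]
finger_gap: 46.6
15.7667 [648.  131.6 182.3] [0.2  0.72 0.16 1.02 0.   0.2 ]
```

View pics/wrist12.png

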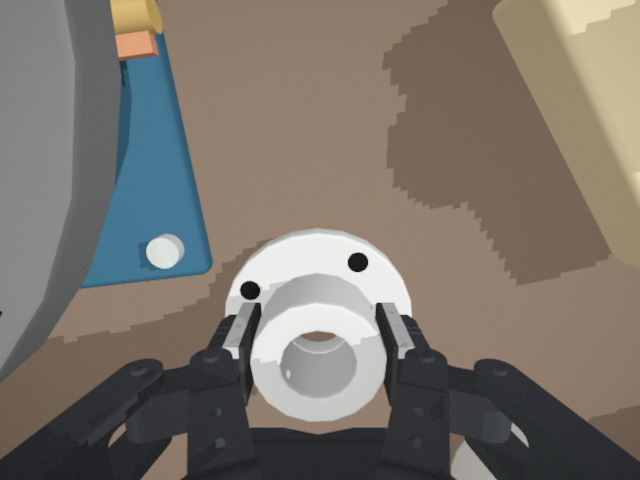

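```bash
cat > a.py <<'E'
from plate import *
o=np.load('owrist12.npy',allow_pickle=True).item(); im=cv2.imread('pics/wrist12.png')
fitcircle(im,'wrist',o,(648,131.6),10,40,span=4,skip=lambda p:p[:,1].max()>300)
fitcircle(im,'wrist',o,(648,131.6),40,13,span=3)
print(toz('wrist',(319,362.5),40,o))
E
python3 a.py
```

```text
circle [649.34 131.79] dr -1.08 n 49 rms 0.46
circle [650.41 131.41] dr 0.16 n 119 rms 0.09
[649.3592109  131.73829061  40.        ]
```

```bash
python3 -m handwheel '[[0,0,-0.02,0,0,0],[0,0,-0.06,0,0,0],[0,0,-0.07,0,0,0],[0,0,-0.07,0,0,0],[0,0,-0.036,0,0,0]]' && python3 -m handwheel '[[0.02,-0.03,0,0,0,0],[0.045,-0.065,0,0,0,0],[0.045,-0.065,0,0,0,0],[0.045,-0.065,0,0,0,0],[0.036,-0.052,0,0,0,0]]' && python3 -m handwheel '[[0.0006,0,0.01,0,0,0],[0,0,0.02,0,0,0],[0,0,0.02,0,0,0],[0,0,0,0,0,0],[0,0,0,0,0,0]]'&& python3 -m handwheel '[[0,0,0,0,0,0],[0,0,0,0,0,0],[0,0,0,0,0,0],[0,0,0,0,0,0],[0,0,0,0,0,0]]'; python3 look.py 13
cat > a.py <<'E'
from plate import *
o=np.load('owrist13.npy',allow_pickle=True).item(); im=cv2.imread('pics/wrist13.png')
e=o['ee_pos'];print(e)
for r in (100,84.5,64.5): fitcircle(im,'wrist',o,(554,-7),85,r,span=4,skip=lambda p:p[:,1].max()>300)
z=e[2]-182.3
fitcircle(im,'wrist',o,e[:2]+[1.5,0],z+10,40,span=4,skip=lambda p:p[:,1].max()>300)
fitcircle(im,'wrist',o,e[:2]+[1.5,0],z+40,13,span=3)
E
python3 a.py
```

```text
time: 16.23
ee_pos: [648.2, 131.5, 313.1]
eef_rot: [0.0, 1.0, 0.0, 0.001]
force: [0.6, -0.4, -5.5]
finger_gap: 46.5
time: 16.65
ee_pos: [549.4, -8.7, 308.0]
eef_rot: [0.0, 1.0, -0.001, -0.003]
force: [0.2, -0.9, -6.9]
finger_gap: 46.4
time: 17.07
ee_pos: [551.8, -6.0, 282.8]
eef_rot: [-0.0, 1.0, 0.0, -0.002]
force: [-0.5, 0.5, -6.9]
finger_gap: 47.0
time: 17.48
ee_pos: [552.2, -6.7, 285.0]
eef_rot: [0.0, 1.0, -0.0, 0.0]
force: [0.1, -0.1, -6.0]
finger_gap: 46.8
17.4833 [552.2  -6.7 285. ] [-0.01  0.42 -0.06  1.09 -0.   -0.01]
[552.19988027  -6.71193552 284.99991655]
circle [554.19  -7.01] dr -1.12 n 59 rms 0.15
circle [553.69  -6.82] dr 0.7 n 61 rms 0.28
circle [553.32  -6.69] dr 0.41 n 60 rms 0.38
circle [554.67  -6.44] dr -0.42 n 44 rms 0.38
circle [554.59  -6.96] dr 0.18 n 120 rms 0.09
```

View pics/wrist13.png

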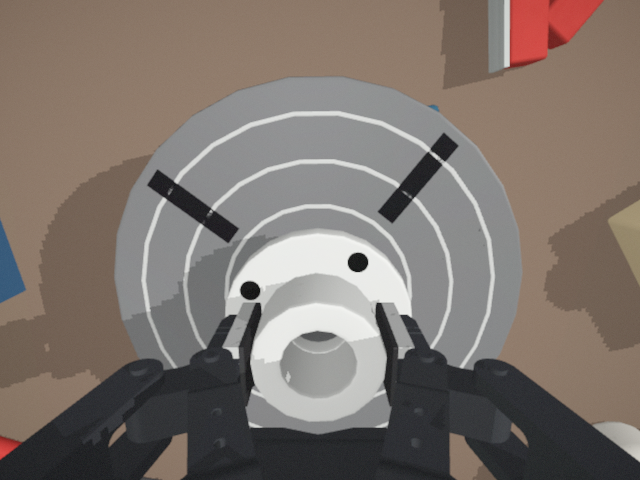

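```bash
python3 -m handwheel '[[0.001,0,0.008,0,0,0],[0,0,0.008,0,0,0],[0,0,0.006,0,0,0],[0,0,0.003,0,0,0],[0,0,0.002,0,0,0]]' && python3 -m handwheel '[[0,0,0.0015,0,0,0],[0,0,0.0015,0,0,0],[0,0,0.0015,0,0,0],[0,0,0.001,0,0,0],[0,0,0,0,0,0]]'&& python3 -m handwheel '[[0,0,0.001,0,0,0],[0,0,0.001,0,0,0],[0,0,0.001,0,0,0],[0,0,0,0,0,0],[0,0,0,0,0,0]]'
```

```text
time: 17.95
ee_pos: [551.3, -6.9, 270.6]
eef_rot: [0.0, 1.0, 0.0, -0.001]
force: [-0.4, -0.4, -6.4]
finger_gap: 46.8
time: 18.37
ee_pos: [551.5, -6.9, 268.4]
eef_rot: [0.0, 1.0, -0.0, -0.0]
force: [-0.3, -0.4, -6.6]
finger_gap: 46.6
time: 18.78
ee_pos: [551.6, -6.9, 267.3]
eef_rot: [0.0, 1.0, 0.0, 0.0]
force: [-1.2, -0.6, -3.9]
finger_gap: 46.8
```

```bash
python3 -m handwheel '[[0,0,0.001,0,0,0],[0,0,0.001,0,0,0],[0,0,0,0,0,0],[0,0,0,0,0,0],[0,0,0,0,0,0]]' && python3 -m handwheel '[[0,0,0,0,0,0],[0,0,0,0,0,0],[0,0,0,0,0,0],[0,0,0,0,0,0],[0,0,0,0,0,0]]' 85 && python3 look.py 14 wrist; python3 -m handwheel '[[0,0,-0.03,0,0,0],[0,0,-0.06,0,0,0],[0,0,-0.08,0,0,0],[0,0,-0.06,0,0,0],[0,0,-0.03,0,0,0]]'&& python3 -m handwheel '[[0,0,0,0,0,0],[0,0,0,0,0,0],[0,0,0,0,0,0],[0,0,0,0,0,0],[0,0,0,0,0,0]]' ;python3 look.py 15
```

```text
time: 19.2
ee_pos: [551.5, -6.9, 267.2]
eef_rot: [0.0, 1.0, 0.0, 0.001]
force: [-4.5, 0.3, 7.2]
finger_gap: 46.6
time: 19.62
ee_pos: [551.8, -6.9, 266.0]
eef_rot: [0.0, 1.0, -0.0, 0.0]
force: [0.0, 0.9, 0.1]
finger_gap: 84.8
19.6167 [551.8  -6.9 266. ] [-0.01  0.44 -0.09  1.04 -0.   -0.01]
time: 20.08
ee_pos: [552.3, -6.9, 400.7]
eef_rot: [0.0, 1.0, -0.0, 0.004]
force: [0.4, 0.3, 0.6]
finger_gap: 85.0
time: 20.5
ee_pos: [551.1, -6.9, 394.1]
eef_rot: [0.0, 1.0, 0.0, -0.002]
force: [0.4, -0.1, 0.5]
finger_gap: 84.9
20.5 [551.1  -6.9 394.1] [-0.01  0.35  0.13  1.35 -0.   -0.01]
```

View pics/wrist15.png

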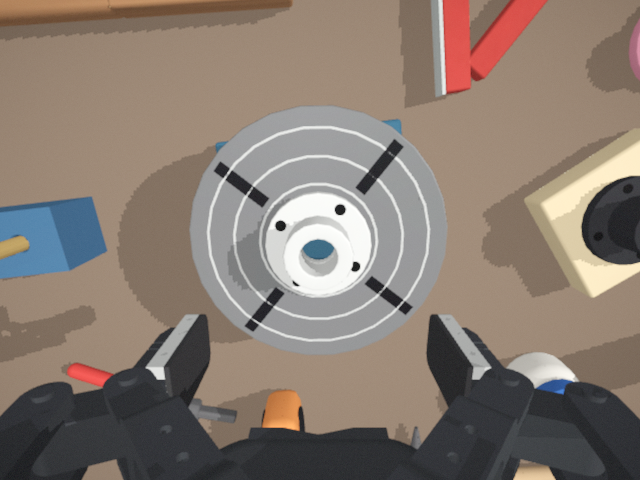

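```bash
cat > a.py <<'E'
from plate import *
for n in (14,15):
    o=np.load(f'owrist{n}.npy',allow_pickle=True).item(); im=cv2.imread(f'pics/wrist{n}.png')
    sk=(lambda p:p[:,1].max()>300) 
    for r in (100,84.5,64.5): fitcircle(im,'wrist',o,(553.5,-7),85,r,span=4,skip=sk)
    fitcircle(im,'wrist',o,(553.5,-7),95,40,span=4,skip=sk)
    fitcircle(im,'wrist',o,(553.5,-7),125,13,span=3)
E
python3 a.py
```

```text
circle [554.28  -7.04] dr -1.07 n 57 rms 0.18
circle [554.17  -6.82] dr 1.04 n 55 rms 0.26
circle [553.94  -6.92] dr 1.01 n 54 rms 0.2
circle [553.85  -6.87] dr -0.66 n 44 rms 0.34
circle [554.09  -7.13] dr 0.13 n 120 rms 0.13
circle [554.52  -6.85] dr -0.89 n 65 rms 0.13
circle [553.18  -7.27] dr 0.04 n 83 rms 1.05
circle [552.95  -7.18] dr -0.02 n 91 rms 0.76
circle [555.35  -7.16] dr 0.29 n 103 rms 0.67
circle [554.3   -7.07] dr -0.04 n 114 rms 0.04
```

```bash
python3 -m handwheel '[[-0.002,-0.04,0,0,0,0],[-0.004,-0.078,0,0,0,0],[-0.004,-0.078,0,0,0,0],[-0.004,-0.078,0,0,0,0],[-0.004,-0.078,0,0,0,0]]' 55 &&  python3 -m handwheel '[[-0.004,-0.078,0,0,0,0],[-0.004,-0.078,0,0,0,0],[-0.004,-0.078,0,0,0,0],[-0.006,-0.05,0,0,0,0],[-0.002,-0.026,0,0,0,0]]' && python3 -m handwheel '[[0,0,0,0,0,0],[0,0,0,0,0,0],[0,0,0,0,0,0],[0,0,0,0,0,0],[0,0,0,0,0,0]]'; python3 look.py 16 wrist top
```

```text
time: 20.97
ee_pos: [560.2, -184.3, 395.1]
eef_rot: [-0.0, 1.0, 0.0, -0.001]
force: [1.2, 0.9, 0.0]
finger_gap: 54.9
time: 21.38
ee_pos: [569.7, -341.8, 394.1]
eef_rot: [0.002, 1.0, 0.0, -0.001]
force: [-0.8, 0.8, -0.4]
finger_gap: 55.2
time: 21.8
ee_pos: [570.6, -336.5, 396.2]
eef_rot: [-0.001, 1.0, 0.0, 0.0]
force: [0.6, 0.2, -0.4]
finger_gap: 55.0
21.85 [ 570.6 -336.6  396.4] [-0.53  0.58  0.5   1.49  0.   -0.53]
```

View pics/wrist16.png

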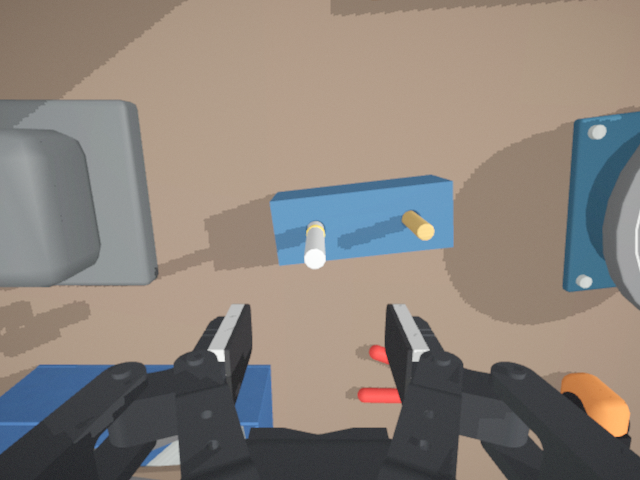

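View pics/top16.png

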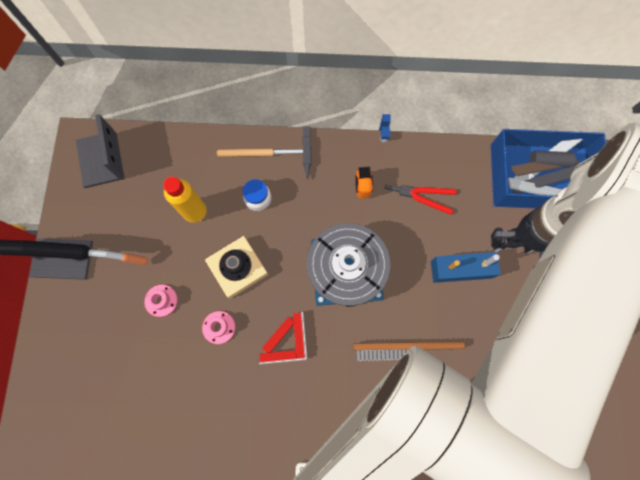

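Run:
```python
from h import *
o=np.load('owrist16.npy',allow_pickle=True).item(); im=cv2.imread('pics/wrist16.png')
cv2.imwrite('pics/crop5.png',cv2.resize(im[200:290,280:380],(800,720),interpolation=cv2.INTER_CUBIC)[:600])
print(toz('wrist',(315,258),140,o).round(1),toz('wrist',(315.5,229),75,o).round(1))
```

```text
[ 570.7 -338.7  140. ] [ 567.2 -338.8   75. ]
```

View pics/crop5.png

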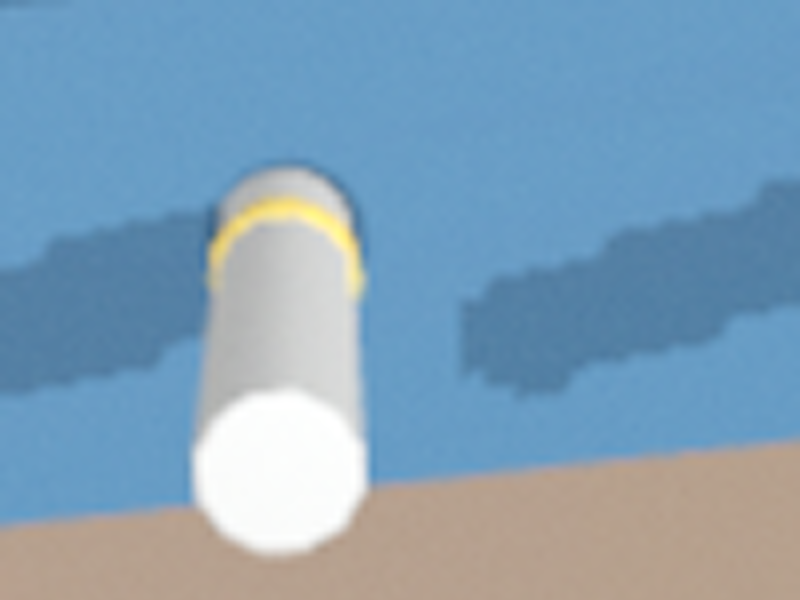

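```bash
python3 -m handwheel '[[0.001,-0.002,0.05,0,0,0],[0.001,-0.0022,0.065,0,0,0],[0,0,0.06,0,0,0],[0,0,0.05,0,0,0],[0,0,0.027,0,0,0]]' && python3 -m handwheel '[[0,0,0,0,0,0],[0,0,0,0,0,0],[0,0,0,0,0,0],[0,0,0,0,0,0],[0,0,0,0,0,0]]'; python3 look.py 17
```

```text
time: 22.32
ee_pos: [568.4, -338.7, 266.2]
eef_rot: [-0.0, 1.0, 0.001, -0.002]
force: [-0.2, 0.2, -0.4]
finger_gap: 55.0
time: 22.73
ee_pos: [569.9, -340.3, 272.1]
eef_rot: [0.0, 1.0, -0.001, 0.002]
force: [-1.1, 0.3, 0.3]
finger_gap: 55.1
22.7333 [ 569.9 -340.3  272.1] [-0.54  0.64  0.27  1.2  -0.   -0.54]
```

View pics/wrist17.png

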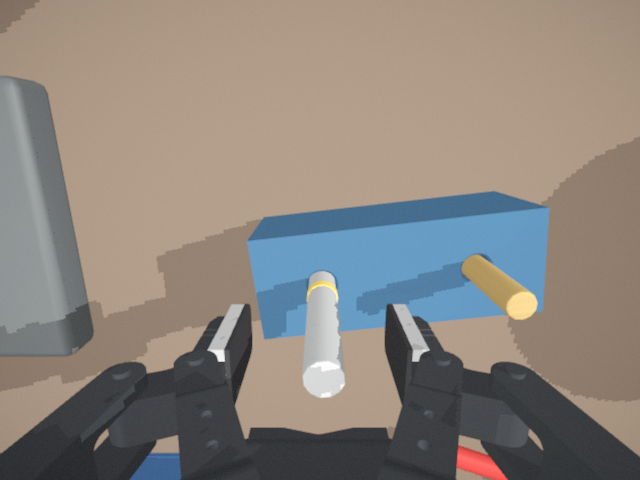

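```bash
python3 - <<'E'
from h import *
o=np.load('owrist17.npy',allow_pickle=True).item()
print(toz('wrist',(324,379),140,o).round(1))
E
python3 -m handwheel '[[0,0.0016,0,0,0,0],[0,0.0016,0,0,0,0],[0,0,0,0,0,0],[0,0,0,0,0,0],[0,0,0,0,0,0]]'
```

```text
[ 570.8 -338.9  140. ]
time: 23.2
ee_pos: [569.3, -338.4, 269.9]
eef_rot: [0.0, 1.0, 0.0, -0.0]
force: [0.3, -0.2, 0.5]
finger_gap: 54.9
```

```bash
python3 -m handwheel '[[0,-0.0005,0,0,0,0],[0,0,0,0,0,0],[0,0,0,0,0,0],[0,0,0,0,0,0],[0,0,0,0,0,0]]' 5; python3 look.py 18
```

```text
time: 23.62
ee_pos: [569.3, -338.7, 270.0]
eef_rot: [0.0, 1.0, -0.0, 0.0]
force: [0.5, 0.1, 0.2]
finger_gap: 12.8
23.6167 [ 569.3 -338.7  270. ] [-0.54  0.64  0.27  1.2  -0.   -0.54]
```

View pics/wrist18.png

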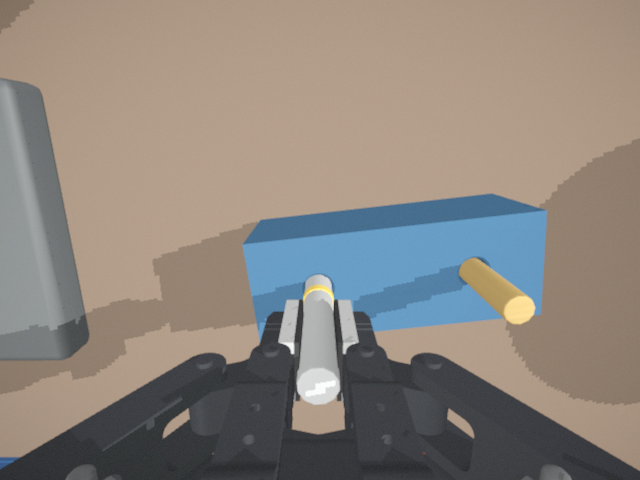

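```bash
python3 -m handwheel '[[0,0,-0.03,0,0,0],[0,0,-0.06,0,0,0],[0,0,-0.08,0,0,0],[0,0,-0.07,0,0,0],[0,0,-0.04,0,0,0]]' && python3 -m handwheel '[[0,0,0,0,0,0],[0,0,0,0,0,0],[0,0,0,0,0,0],[0,0,0,0,0,0],[0,0,0,0,0,0]]'; python3 look.py 19 wrist side
```

```text
time: 24.08
ee_pos: [569.5, -338.7, 414.5]
eef_rot: [0.0, 1.0, -0.001, 0.002]
force: [0.5, 0.1, -1.3]
finger_gap: 12.6
time: 24.5
ee_pos: [569.0, -338.5, 407.3]
eef_rot: [0.0, 1.0, 0.001, -0.002]
force: [-0.7, 0.1, -1.8]
finger_gap: 12.5
24.55 [ 569.1 -338.6  407.7] [-0.54  0.58  0.53  1.52  0.   -0.54]
```

View pics/wrist19.png

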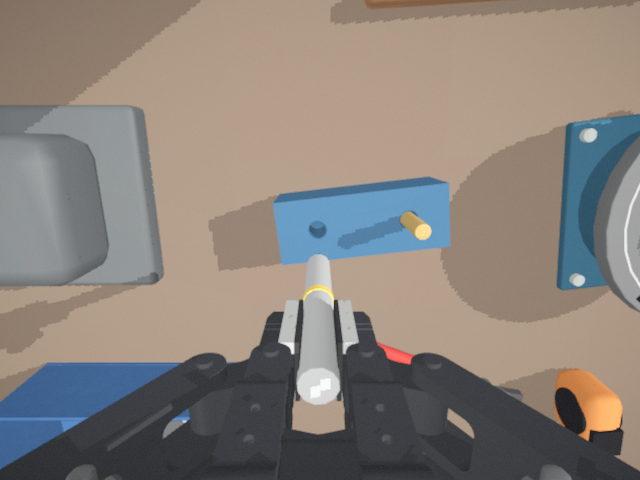

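View pics/side19.png

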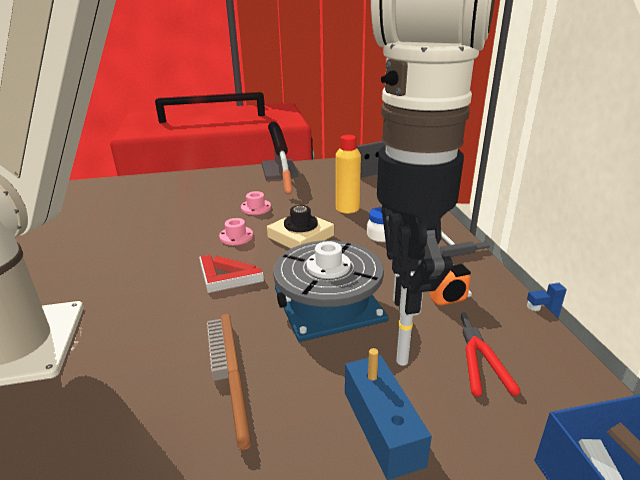

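```bash
cat > a.py <<'E'
from h import *
o=np.load('owrist19.npy',allow_pickle=True).item(); im=cv2.imread('pics/wrist19.png')
o['ee_pos']=np.zeros(3); o['eef_rot']=np.array([0,1,0,0.])
v=im.copy()
for x0,col in((0.,(0,0,255)),(1.5,(0,200,0))):
  for zz in (-250,-195,-130):
    pts=np.array([proj('wrist',np.array([x0+7*np.cos(t),7*np.sin(t),zz]),o) for t in np.linspace(0,6.28,40)])
    print(x0,zz,pts[:,1].min().round(1),pts[:,1].max().round(1),pts[:,0].min().round(1),pts[:,0].max().round(1))
cv2.imwrite('pics/crop6.png',cv2.resize(v[245:410,265:375],(400,600),interpolation=cv2.INTER_CUBIC))
E
python3 a.py
```

```text
0.0 -250 250.1 271.5 307.2 329.8
0.0 -195 283.2 310.3 304.0 333.3
0.0 -130 362.1 400.8 296.4 341.5
1.5 -250 252.4 273.8 307.2 329.8
1.5 -195 286.2 313.1 304.0 333.3
1.5 -130 366.4 404.8 296.4 341.4
```

View pics/crop6.png

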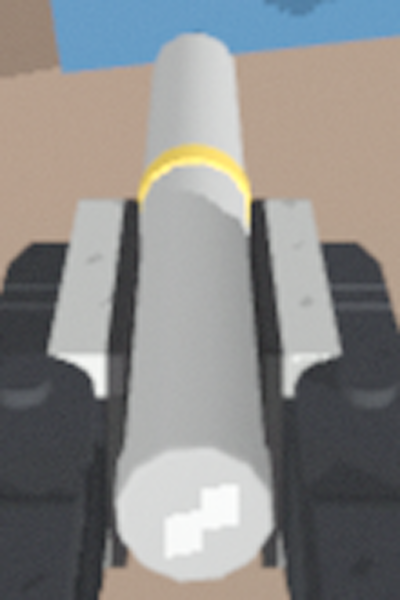

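```bash
python3 -m handwheel '[[0.004,0.03,0,0,0,0],[0.004,0.06,0,0,0,0],[0.004,0.075,0,0,0,0],[0.004,0.075,0,0,0,0],[0.004,0.075,0,0,0,0]]' && python3 -m handwheel '[[0.004,0.075,0,0,0,0],[0.004,0.075,0,0,0,0],[0.004,0.075,0,0,0,0],[0.0024,0.06,0,0,0,0],[0,0.04,0,0,0,0]]' && python3 -m handwheel '[[0,0.02,0,0,0,0],[0,0.0034,0,0,0,0],[0,0,0,0,0,0],[0,0,0,0,0,0],[0,0,0,0,0,0]]' && python3 -m handwheel '[[0,0,0,0,0,0],[0,0,0,0,0,0],[0,0,0,0,0,0],[0,0,0,0,0,0],[0,0,0,0,0,0]]'; python3 look.py 20 wrist side top
```

```text
time: 25.02
ee_pos: [558.9, -180.0, 409.2]
eef_rot: [0.001, 1.0, 0.0, -0.0]
force: [1.6, -0.3, -1.7]
finger_gap: 12.3
time: 25.43
ee_pos: [551.6, -15.7, 409.7]
eef_rot: [-0.001, 1.0, 0.0, -0.0]
force: [0.3, -0.4, -1.9]
finger_gap: 12.4
time: 25.85
ee_pos: [552.4, -8.4, 409.8]
eef_rot: [0.001, 1.0, -0.0, -0.0]
force: [0.4, 0.2, -1.4]
finger_gap: 12.2
time: 26.27
ee_pos: [552.3, -7.2, 410.0]
eef_rot: [0.001, 1.0, -0.0, 0.0]
force: [0.0, 0.1, -1.6]
finger_gap: 12.5
26.3667 [552.3  -7.  410. ] [-0.01  0.34  0.16  1.39 -0.   -0.01]
```

View pics/wrist20.png

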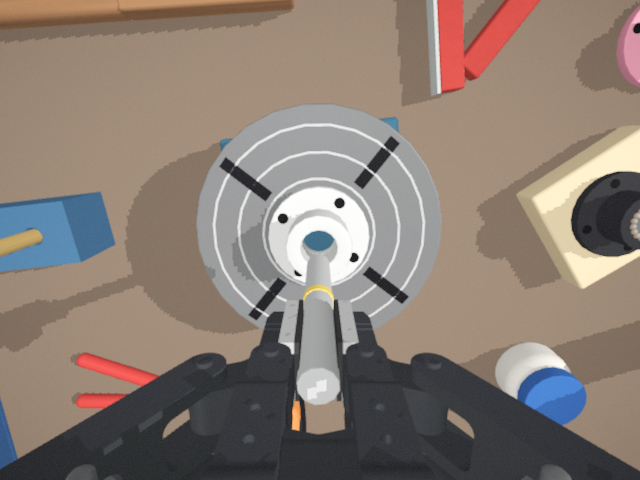

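View pics/side20.png

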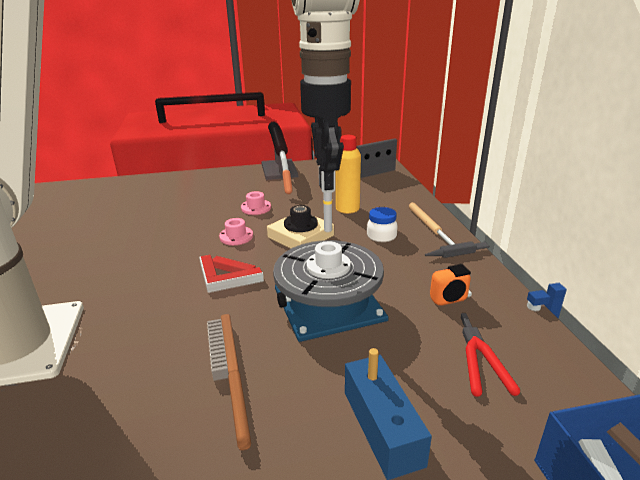

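Run:
```python
from h import *
s=cv2.imread('pics/side20.png');t=cv2.imread('pics/top20.png')
a=cv2.resize(s[190:270,295:365],(525,600),interpolation=cv2.INTER_CUBIC)
cv2.imwrite('pics/crop7.png',a)
cv2.imwrite('pics/crop8.png',cv2.resize(t[220:300,310:390],(600,600),interpolation=cv2.INTER_CUBIC))
o=np.load('owrist20.npy',allow_pickle=True).item()
from plate import fitcircle
im=cv2.imread('pics/wrist20.png')
fitcircle(im,'wrist',o,(553.5,-7),125,13,span=3,skip=lambda p:p[:,1].max()>246)
```

```text
circle [553.99  -7.08] dr -0.36 n 55 rms 0.06
```

View pics/crop7.png

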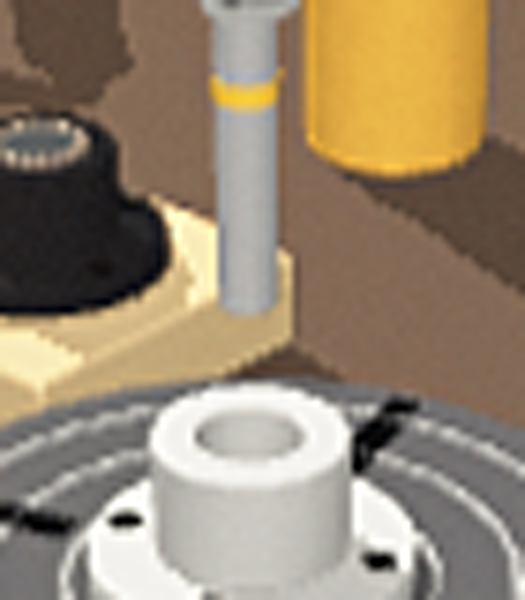

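View pics/crop8.png

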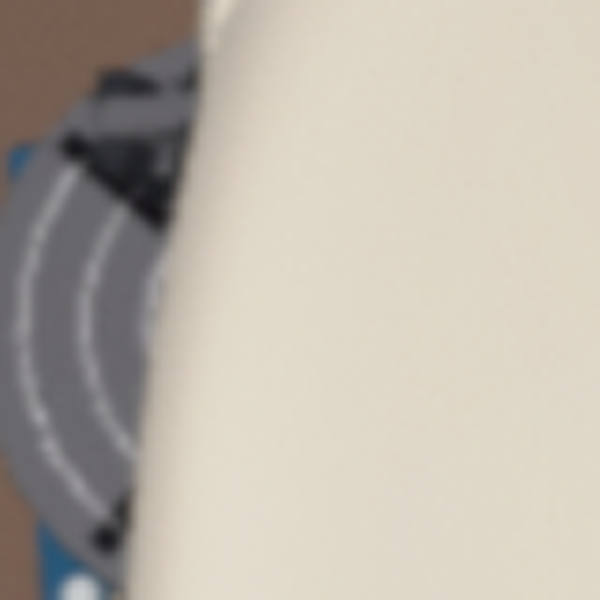

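Run:
```python
from h import *
b=toz('side',(295+249.5/7.5,190+437/7.5),125)
print('bore',b.round(1))
for z in (160,215): 
    p=proj('side',np.array([b[0],b[1],z])); print(z,((p-[295,190])*7.5).round(1))
    p=proj('side',np.array([b[0]+1,b[1],z])); print('  +1mm x',((p-[295,190])*7.5).round(1))
    p=proj('side',np.array([b[0],b[1]+1,z])); print('  +1mm y',((p-[295,190])*7.5).round(1))
```

```text
bore [553.7  -8.2 125. ]
160 [248.  305.9]
  +1mm x [252.2 305.5]
  +1mm y [247.1 304. ]
215 [245.5  88.5]
  +1mm x [249.9  88.1]
  +1mm y [244.5  86.7]
```

```bash
python3 -m handwheel '[[0,0,0.005,0,0,0],[0,0,0.01,0,0,0],[0,0,0.013,0,0,0],[0,0,0.013,0,0,0],[0,0,0.011,0,0,0]]' && python3 -m handwheel '[[0,0,0.006,0,0,0],[0,0,0,0,0,0],[0,0,0,0,0,0],[0,0,0,0,0,0],[0,0,0,0,0,0]]'; python3 look.py 21 wrist side
python3 - <<'E'
from h import *
s=cv2.imread('pics/side21.png');w=cv2.imread('pics/wrist21.png')
cv2.imwrite('pics/crop9.png',np.hstack([cv2.resize(s[205:285,295:355],(360,480),interpolation=cv2.INTER_CUBIC),cv2.resize(w[205:315,270:370],(436,480),interpolation=cv2.INTER_CUBIC)]))
E
```

```text
time: 26.83
ee_pos: [552.1, -6.9, 382.7]
eef_rot: [0.0, 1.0, 0.0, -0.001]
force: [-0.8, 0.3, -1.8]
finger_gap: 12.4
time: 27.25
ee_pos: [552.5, -7.0, 381.4]
eef_rot: [0.0, 1.0, -0.0, 0.0]
force: [-0.9, -0.1, -1.8]
finger_gap: 12.4
27.3 [552.4  -6.9 381.4] [-0.01  0.35  0.1   1.32  0.   -0.01]
```

View pics/crop9.png

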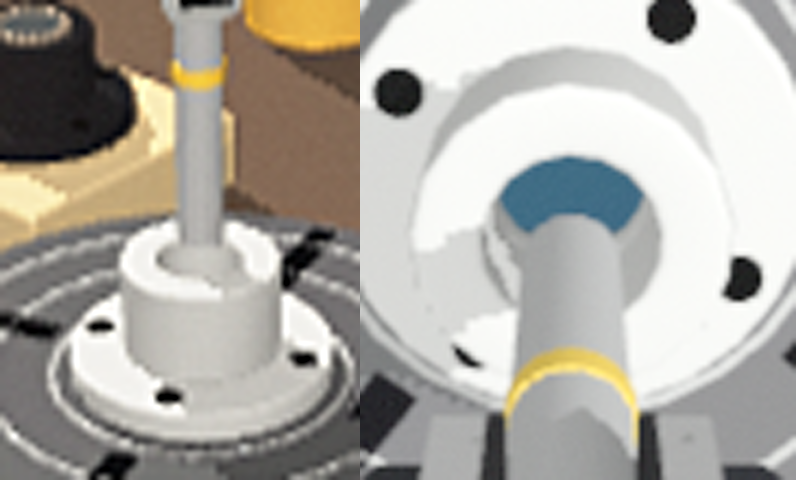

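```bash
python3 -m handwheel '[[0.0006,0,0.006,0,0,0],[0,0,0.01,0,0,0],[0,0,0.012,0,0,0],[0,0,0.012,0,0,0],[0,0,0.012,0,0,0]]' && python3 -m handwheel '[[0,0,0.012,0,0,0],[0,0,0.012,0,0,0],[0,0,0.011,0,0,0],[0,0,0.01,0,0,0],[0,0,0.007,0,0,0]]' &&  python3 -m handwheel '[[0,0,0.004,0,0,0],[0,0,0.002,0,0,0],[0,0,0,0,0,0],[0,0,0,0,0,0],[0,0,0,0,0,0]]'; python3 look.py 22 wrist side
python3 - <<'E'
from h import *
s=cv2.imread('pics/side22.png');w=cv2.imread('pics/wrist22.png')
cv2.imwrite('pics/crop10.png',np.hstack([cv2.resize(s[225:275,300:350],(400,400),interpolation=cv2.INTER_CUBIC),cv2.resize(w[245:345,270:370],(400,400),interpolation=cv2.INTER_CUBIC)]))
E
```

```text
time: 27.77
ee_pos: [551.8, -7.0, 354.0]
eef_rot: [0.0, 1.0, -0.0, -0.0]
force: [-0.6, 0.5, -2.7]
finger_gap: 12.3
time: 28.18
ee_pos: [551.9, -6.9, 328.1]
eef_rot: [0.0, 1.0, -0.0, -0.0]
force: [-0.3, 0.0, -2.1]
finger_gap: 12.5
time: 28.6
ee_pos: [552.2, -6.9, 326.3]
eef_rot: [0.0, 1.0, -0.0, 0.0]
force: [-0.0, -0.6, -2.2]
finger_gap: 12.7
28.65 [552.2  -7.  326.3] [-0.01  0.39  0.    1.18 -0.   -0.01]
```

View pics/crop10.png

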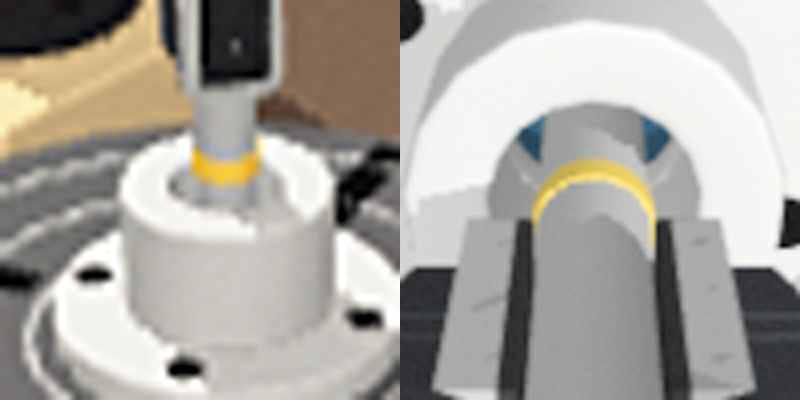

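View pics/wrist22.png

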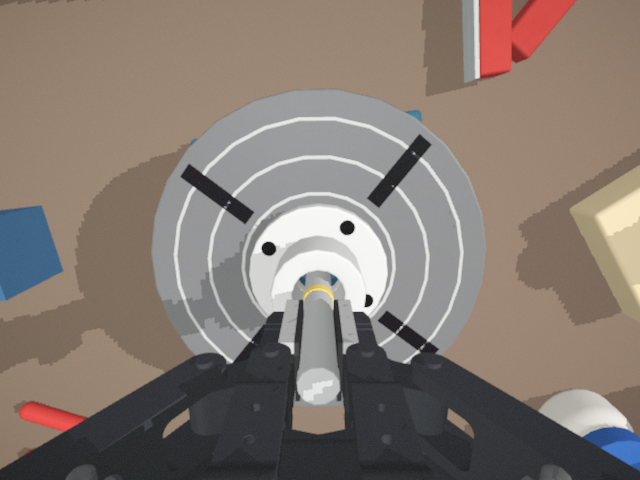

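```bash
python3 -m handwheel '[[0,0,0.002,0,0,0],[0,0,0.003,0,0,0],[0,0,0.003,0,0,0],[0,0,0.003,0,0,0],[0,0,0.0025,0,0,0]]' &&  python3 -m handwheel '[[0,0,0,0,0,0],[0,0,0,0,0,0],[0,0,0,0,0,0],[0,0,0,0,0,0],[0,0,0,0,0,0]]'; python3 look.py 23 wrist side
cat > a.py <<'E'
from plate import *
s=cv2.imread('pics/side23.png');w=cv2.imread('pics/wrist23.png')
cv2.imwrite('pics/crop11.png',np.hstack([cv2.resize(s[225:275,300:350],(400,400),interpolation=cv2.INTER_CUBIC),cv2.resize(w[245:345,270:370],(400,400),interpolation=cv2.INTER_CUBIC)]))
o=np.load('owrist23.npy',allow_pickle=True).item();print(o['ee_pos'],o['qvel'])
fitcircle(s,'side',None,(553.5,-7),125,24,span=3)
fitcircle(w,'wrist',o,(553.5,-7),125,13,span=3,skip=lambda p:p[:,1].max()>295)
b=(553.7,-8.2)
v=s.copy()
for z in (120,125,130): print(z,((proj('side',np.array([*b,z]))-[300,225])*8).round(1))
E
python3 a.py
```

```text
time: 29.12
ee_pos: [551.9, -7.0, 318.9]
eef_rot: [0.0, 1.0, -0.0, -0.0]
force: [-0.2, -0.4, -0.9]
finger_gap: 12.4
time: 29.53
ee_pos: [552.1, -7.0, 319.3]
eef_rot: [0.0, 1.0, -0.0, 0.0]
force: [-0.3, 0.2, -1.9]
finger_gap: 12.8
29.5833 [552.1  -7.  319.3] [-0.01  0.39 -0.01  1.17 -0.   -0.01]
[552.05318223  -6.95719666 319.29644   ] [ 0.00064333 -0.00024952 -0.00156232 -0.00052771 -0.00018872  0.00062277]
circle [553.52  -6.2 ] dr 0.33 n 83 rms 0.49
circle [553.98  -7.18] dr -0.03 n 47 rms 0.04
120 [226.4 205.5]
125 [226.1 186. ]
130 [225.9 166.4]
```

View pics/crop11.png

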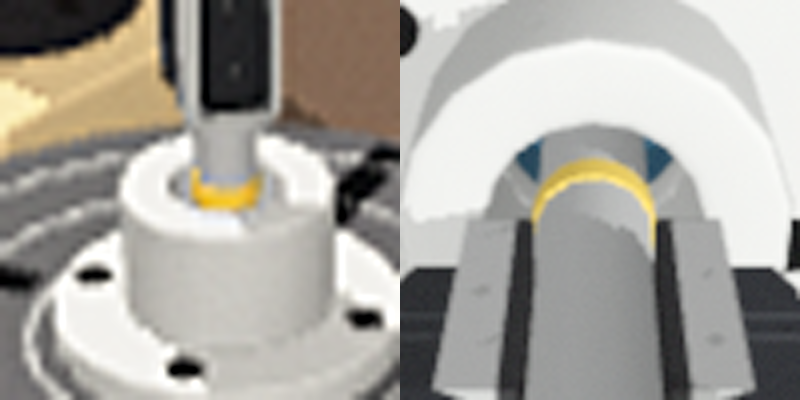

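Run:
```python
from h import *
o=manip.get_obs(); print(o['time'],o['ee_pos'].round(2),o['finger_gap'],o['force'].round(1),o['qvel'].round(4))
print(manip.close_job())
```

```text
29.6333 [552.06  -6.97 319.29] 12.140155361953544 [-0.3  0.2 -2.5] [ 0.0009  0.0007  0.0008 -0.0005 -0.0008  0.0001]
the job is handed in; nothing more can be done
None
```

The two flanges are swapped and released, and the shaft is held upright in the bright flange's bore. I handed the job in at about 29.6 s of the 72 s allowed. The hand-in reports no verdict, so these are my own last checks.

- **Swap:** I parked the bright flange on free table, set the dark one on the firebrick, then set the bright one on the faceplate, each lowered to contact before release. Circle fits in the wrist camera put the bright flange about 1 mm or less from the faceplate's middle. I set the dark flange down within about 1 mm of the measured brick middle and did not re-measure it after letting go. The last pictures showed it flat on the brick.
- **Shaft centring:** The wrist and side cameras both put the shaft within about 0.5 mm of the bore's centre at the line. The foot was last checked just above the bore: the wrist camera had it about 0.8 mm off and the side camera about 0.2 mm the other way. I moved the shaft 0.3 mm to split the difference.
- **Paint line height:** The two checks disagreed a little. Arm height readings put the line about 0.7 mm low and the side picture about 1.5 mm high, both inside the 4 mm allowed.
- **Contact and grip:** No contact force showed during insertion, and the shaft was still in the gripper and at rest at hand-in.
- **Upright:** The wrist view showed a possible lean of about 0.5 degree, inside the 3 degrees allowed.
- **Bystanders:** The arm touched none of them, as far as the pictures and force readings show.

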